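Clamp the glass filter and switch on the lamp of a filter bench

ROBOT

A 7-joint arm with a two-finger parallel gripper is mounted at the origin on the work surface. World frame = base frame: x ahead of the robot, y to its left, z up, the work surface at z = 0. Lengths are in mm, angles in degrees, forces in N, time in s.
With the tool pointing down it reaches from about 350 to 775 mm from the base axis. Payload 3.1 kg.
Tool frame: the origin (TCP) lies on the centre line of the jaws, within the pads' length; the fingertips stand 17 mm ahead of it and the grasp point (between the pads) lies 2 mm behind it; z points along the fingers, y is the direction in which the jaws open and shut (so a half turn about z gives the same grasp; the last joint's range is limited). The gripper opens to 85 mm and grips with 20 to 120 N. Pads are 22 mm wide; open, the fingers measure 114 mm over their backs; the gripper's body (76 mm by 85 mm) begins 54 mm behind the grasp point. The pads swing forward as they close: fully open they stand 13 mm farther back than shut.
Start: joints at [-73.15, 17.813, 0.802, 86.603, -0.252, 75.585, -1.558], TCP at [181.212, 519.307, 212.804] pointing down, gripper open.
Joint ranges: [-154.91, 154.91], [-16.99, 109.72], [-72.82, 74.43], [7.12, 147.25], [-82.49, 262.49], [11.32, 116.49], [-174.64, 174.64]. Speed limits (degrees/s): [159.86, 159.86, 180, 180, 180, 180, 180].

INTERFACE

Orientations are given as [roll, pitch, yaw] about the fixed x, y, z axes, in that order (R = Rz(yaw) Ry(pitch) Rx(roll)).
In Python, from station import ctrl, camera gives the robot as it stands.
- The arm moves only by the shell command python3 -m inch 'ROWS' [OPENING] [FORCE]. ROWS is JSON, a list of rows, each a list of 4 numbers: the shift along the tool's x, y, z in m, then the turn about the tool's z in degrees. A call has 1 to 20 rows; each row shifts and turns the commanded pose from where the row before left it, along the tool's axes as they then stand; what a row does not reach is not made up. A row lasts 1/10 s, in which the tool goes at most 50 mm and 8.59 degrees, less where a joint would pass 70% of its speed; a pose out of reach is approached as far as the arm can. A call is refused whole if a number of a shift passes 0.05 or a number of a turn 8.59, either way. A call with a gripper value outside its range is refused whole. OPENING is the opening, from -1 (shut) to 1 (fully open), set as the call begins (- or left out, the last holds). The fingers move at their own pace and stop on an object; FORCE is the grip in N (left out, the last holds). Time passes only in rows, so rows that do not move let the fingers close. It gives the time, the measured TCP pose, the force and the opening at its end, in the units of the state.
- ctrl.get_obs(): the state, without advancing time (a new reading comes with each control period).
- camera(name): name is "side" or "top" or "wrist"; returns a dict with "img" (384x512x3 uint8, red, green, blue), "fx", "fy", "cx", "cy" (pixels), "R" (3x3) and "t" (3): a world point X has camera coordinates R X + t; the wrist camera has in their place "hand_eye" (4x4, takes a point from camera to tool coordinates, whose origin is the TCP and whose axes are the flange's). Camera axes: x right, y down, z forward; pixel columns grow to the right and rows downward; lengths in mm; the calibration is good to about 2 mm. A picture is of the moment at which its call begins: read the wrist's pose just before it. There is no depth.
- ctrl.hand_in(): hands the job in, once; it reports no verdict.
The state is a dict: "t": time; "joints": joint angles; "joint_vel": joint speeds; "effort": joint torques, N m; "position": TCP position; "tcp_rot": TCP orientation; "ft_force": force on the tool from outside, world axes, zero at the start; "moment": the same for the moment, N m; "width": finger opening in mm.
Only numpy, scipy, OpenCV 4.12 (cv2) and the standard library are available. Lean on these libraries where they do the work, as an engineer would, in place of code of your own. Each camera call takes 0.05 s, during which the arm holds its last target.

TASK

Set the windowed filter upright on the stage between the stop and the clamp pad, facing the lamp, and let go; then turn the cam lever just until the pad has taken up the gap and its spring gives about 3 mm, never as much as 6 mm. Then pull the lamp knob out until it clicks on and let it rest there, and finally push the shutter tab fully back to open the light path. Leave everything else where it stands.

Things in the scene. Friction and masses are not known exactly. Their poses are not given: they have to be found in the camera images.
- filter_mid (a point): Centre of the loose windowed filter (27 mm above its foot): aluminium plate 40 mm wide (its x), 12 thick (y), 40 high, with a round amber window; on top one middle grip fin 20 wide, 12 thick, 14 high: 54 mm in all, 80 to 170 g. Pinch the fin across the thickness, 20 mm above this point. Stands right of the bench on the table; its place is swapped at random with the blank's.
- blank_mid (a point): Centre (27 mm above its foot) of the blank, a bystander: the same plate without a window and with two thin pegs on top instead of the fin. Leave it alone.
- seat (a point): Middle of the stage's flat top (60 x 60 mm, 30 mm above the table) on the fixed filter bench. Axes are the bench's: x away from the robot, y along the light path to the white lamp housing on the left (100 to 212 mm from here, 100 mm deep, top 85 mm above the table), z up. A like white detector stands on the -y side. The filter stands here, thickness along y, between two short black marks.
- stop_face (a point): Middle of the near face of the fixed stop, an aluminium block 36 mm wide, 34 mm high, on the far (+x) side of the stage; the face looks to bench -x. Its place along x differs by a few mm from start to start. This point is 20 mm above the stage top. The filter's far edge is pressed against it.
- pad_face (a point): Middle of the far face of the black sprung clamp pad, 26 x 26 mm, on the near (-x) side of the stage, 20 mm above the stage top; the face looks to bench +x. With the lever open it stands 48 to 57 mm from the stop face, so that the 40 mm wide filter goes between with room to spare.
- lever_pivot (a point): Point on the vertical axis of the cam lever, 78 mm above the table at the height of its handle's grip, 85 mm from the seat towards bench -x.
- lever_handle (a point): Grip point of the lever's handle: a black upright round peg 18 mm in diameter, from 53 to 95 mm above the table, 70 mm from the pivot; this point is 78 mm above the table. The flat steel lever arm (13 mm wide, top at 53 mm) runs from it to the pivot.
- lever (a joint): Cam lever angle, rad, 0 to 2.3, starts at 0 to 0.2. At 0 the lever points to bench -y; it grows clockwise seen from above, so that at 1.57 it points to bench -x, to the robot. The jaw with the pad advances 10 mm per rad towards the stop. It has friction (about 4 N at the handle) and stays where it is left.
- pad (a joint): How far the pad is pressed back into its jaw, m: 0 free, at most 0.009; preloaded with 2 N, then 2 N per mm. It stays about 0 while the pad merely pushes the filter along, and grows once the filter is against the stop.
- knob_head (a point): Centre of the head of the black lamp knob: a round head 26 mm in diameter, 16 mm long, on a horizontal steel stem 12 mm in diameter on the near (-x) face of the lamp housing, 37 mm in front of it when off and 52 mm above the table. Its axis and its pull are along bench -x; it can be pinched from above across bench y.
- knob (a joint): Knob pull, m: 0 off (at the start), 0.012 on, at its outer stop. Snap action: pulling takes about 5 N at first; let go before 0.006 it springs home, beyond that it snaps out and stays at 0.012.
- shutter_tab (a point): Centre of the upright steel tab of the shutter, 8 mm thick (bench x), 20 mm wide (y), on top of the lamp housing at its edge towards the stage; this point is 98 mm above the table, the tab goes from 86 to 110 mm.
- shutter (a joint): Shutter travel, m: 0 closed (at the start), 0.040 fully open at its stop; slides along bench +x (away from the robot), 1.5 N friction.
- beaker: Bystander: glass beaker, 68 mm wide, 85 mm high; origin in its underside.
- jar: Bystander: amber jar, 52 mm wide, 75 mm high; origin in its underside.
- vials: Bystander: white divided vial box, 100 x 70 x 45 mm; origin in its underside.
- mouse: Bystander: black computer mouse, 100 x 60 x 30 mm; origin in its underside.
- driver: Bystander: screwdriver 160 mm long, lying on the table.

How it is judged (in metres and radians):
On the way, in this order (a step that is already met when the one before it is completed fails the run):
1. the windowed filter stands on the stage between pad and stop, let go (x of filter_mid in the frame of seat between -0.013 and 0.013 m and y of filter_mid in the frame of seat between -0.01 and 0.01 m and z of filter_mid in the frame of seat between 0.024 and 0.03 m and angle between filter_mid's own z axis and vertical below 0.12 rad and angle between the y axis of filter_mid and the y axis of seat, either way round below 0.15 rad and contact force between the fingers and anything else below 0.1 N), for 0.2 s.
2. the lever is turned until the pad has taken up the gap and is pressed back 1 to 5 mm; lever let go (all of step 1 and value of joint pad between 0.001 and 0.005 m), for 0.2 s.
3. the lamp knob is pulled out and rests at on, let go (value of joint knob between 0.01 and 0.0135 m and velocity of joint knob between -0.01 and 0.01 m/s and contact force between the fingers and anything else below 0.1 N), for 0.2 s.
4. the shutter is pushed fully open (value of joint shutter above 0.036 m), for 0.1 s.
At the end, for the whole second after the job is handed in: Filter upright on the stage (tilt under 0.12 rad, square to the light path within 0.15 rad, within 10 mm of the seat along the path and 13 mm across), pad pushed back 1 to 5 mm, knob resting 10 to 13.5 mm out, shutter open over 36 mm, lever and knob still (x of filter_mid in the frame of seat between -0.013 and 0.013 m and y of filter_mid in the frame of seat between -0.01 and 0.01 m and z of filter_mid in the frame of seat between 0.024 and 0.03 m and angle between filter_mid's own z axis and vertical below 0.12 rad and angle between the y axis of filter_mid and the y axis of seat, either way round below 0.15 rad and value of joint pad between 0.001 and 0.005 m and value of joint knob between 0.01 and 0.0135 m and velocity of joint knob between -0.01 and 0.01 m/s and value of joint shutter above 0.036 m and velocity of joint lever between -0.02 and 0.02 rad/s); the robot touches nothing.
It fails at once if the cam overruns: the pad is pressed back more than 6 mm (value of joint pad above 0.006 m).
It fails at once if a bystander is moved more than 20 mm (distance of any of blank_mid, beaker, jar, vials, mouse, driver from where it was at the start of the episode above 0.02 m).
It also fails if it takes over 72 s, if anything falls off the work surface, if the arm or the gripper's body presses on something with over 40 N, if the wrist force passes 120 N, or if a joint passes its speed limit or range.

## Working session

There is one attempt and no reset: what is moved stays moved. The work goes in short steps, Python scripts to look and compute and a shell command to move; the robot and the scene stay as the last step left them, time stands still between calls to the robot, and variables do not carry over. Pictures are saved under pics/ and viewed, and the job is handed in when it is done.

```bash
ls; mkdir -p pics; python3 - <<'E'
from station import ctrl,camera
import cv2,numpy as np
o=ctrl.get_obs();print(o)
for n in("side","top","wrist"):
    c=camera(n);cv2.imwrite(f"pics/{n}0.png",c["img"][:,:,::-1])
    print(n,{k:np.round(v,3).tolist() for k,v in c.items() if k!="img"})
E
```

```text
pics
{'t': 0.0, 'joints': array([-73.14706948,  17.8612634 ,   0.79977466,  86.6919952 ,
        -0.25135899,  75.58415766,  -1.55807616]), 'joint_vel': array([ 0.04334775,  0.02816757, -0.0408134 , -0.01785584,  0.01493554,
        0.09709151,  0.06969486]), 'effort': array([-4.14721617e-04, -3.79914236e+01,  1.45901302e-01, -2.30593908e+01,
        1.23390154e-02,  1.38212327e-02,  3.19764418e-06]), 'position': array([180.98230323, 518.55107721, 211.71286945]), 'tcp_rot': array([-1.79864454e+02,  5.68594496e-03,  1.60764612e+02]), 'ft_force': array([-0.84330796,  0.5712238 ,  0.20486217]), 'moment': array([ 0.02671686, -0.00448059, -0.03410128]), 'width': 85.57644012300165}
side {'fx': 437.037, 'fy': 437.037, 'cx': 254.939, 'cy': 189.795, 'R': [[0.827, -0.563, -0.004], [-0.311, -0.451, -0.836], [0.469, 0.693, -0.548]], 't': [-436.567, 224.068, 920.812]}
top {'fx': 486.152, 'fy': 486.152, 'cx': 258.866, 'cy': 190.593, 'R': [[0.026, -1.0, -0.016], [-0.999, -0.025, -0.043], [0.043, 0.017, -0.999]], 't': [12.419, 513.091, 1344.66]}
wrist {'fx': 279.127, 'fy': 279.127, 'cx': 255.621, 'cy': 190.574, 'hand_eye': [[0.0, -0.966, -0.26, 66.148], [1.0, 0.0, 0.001, -0.24], [-0.001, -0.26, 0.966, -161.028], [0.0, 0.0, 0.0, 1.0]]}
```

View pics/side0.png

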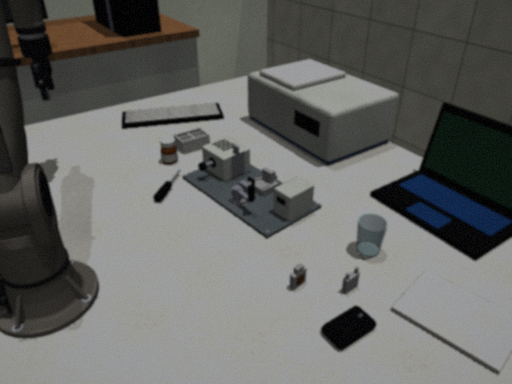

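View pics/top0.png

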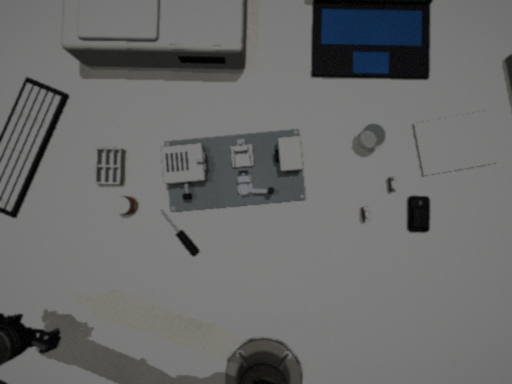

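View pics/wrist0.png

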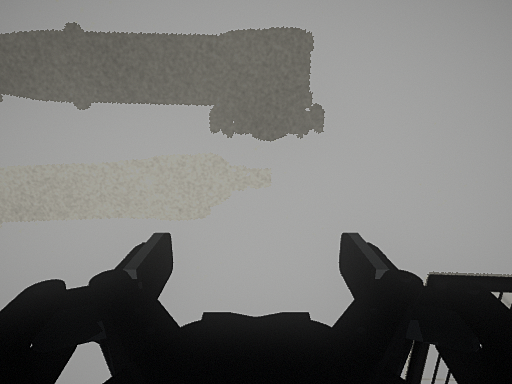

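```bash
cat > h.py <<'E'
import numpy as np,cv2
from station import ctrl,camera
from scipy.spatial.transform import Rotation as Ro
def pose():
    o=ctrl.get_obs();return Ro.from_euler('xyz',o['tcp_rot'],degrees=True).as_matrix(),np.array(o['position']),o
def cam(n,save=None):
    R,p,_=pose();c=camera(n)
    if n=='wrist':
        H=c['hand_eye'];Rc=R@H[:3,:3];tc=R@H[:3,3]+p   # cam->world
        c['R']=Rc.T;c['t']=-Rc.T@tc
    c['R']=np.array(c['R']);c['t']=np.array(c['t'])
    if save: cv2.imwrite(save,c['img'][:,:,::-1])
    return c
def strip(c): return {k:c[k] for k in('fx','fy','cx','cy','R','t')}
def ray(c,uv):
    d=np.array([(uv[0]-c['cx'])/c['fx'],(uv[1]-c['cy'])/c['fy'],1.]);return -c['R'].T@c['t'],c['R'].T@d
def onz(c,uv,z):
    o,d=ray(c,uv);return o+d*(z-o[2])/d[2]
def tri(L):
    A=np.zeros((3,3));b=np.zeros(3);
    for c,uv in L:
        o,d=ray(c,uv);d=d/np.linalg.norm(d);P=np.eye(3)-np.outer(d,d);A+=P;b+=P@o
    X=np.linalg.solve(A,b);return X
def proj(c,X):
    q=c['R']@np.array(X)+c['t'];return np.array([c['fx']*q[0]/q[2]+c['cx'],c['fy']*q[1]/q[2]+c['cy']])
E
python3 - <<'E'
from h import *
import pickle
t=cam('top');s=cam('side');pickle.dump((strip(t),strip(s)),open('cams.pkl','wb'))
for n,c,(x,y,w,hh) in(('a',t,(150,120,160,100)),('b',s,(180,130,150,112)),('c',t,(340,160,100,75)),('d',s,(270,240,110,80))):
    cv2.imwrite(f'pics/crop_{n}.png',cv2.resize(c['img'][y:y+hh,x:x+w,::-1],(800,int(800*hh/w)),interpolation=cv2.INTER_CUBIC))
for uv in((365,214),(391,184),(241,155),(269,190),(187,196),(205,160)):print(uv,onz(t,uv,50).round(0))
for uv in((298,277),(350,281)):print(uv,onz(s,uv,27).round(0))
for uv in((165,143),(299,130),(305,200),(171,211)):print(uv,onz(t,uv,0).round(0))
E
```

```text
(365, 214) [ 455. -263.   50.]
(391, 184) [ 538. -331.   50.]
(241, 155) [607.  76.  50.]
(269, 190) [513.  -2.  50.]
(187, 196) [491. 220.  50.]
(205, 160) [591. 174.  50.]
(298, 277) [ 452. -275.   27.]
(350, 281) [ 534. -346.   27.]
(165, 143) [641. 295.   0.]
(299, 130) [687. -83.   0.]
(305, 200) [ 490. -104.    0.]
(171, 211) [449. 272.   0.]
```

View pics/crop_a.png

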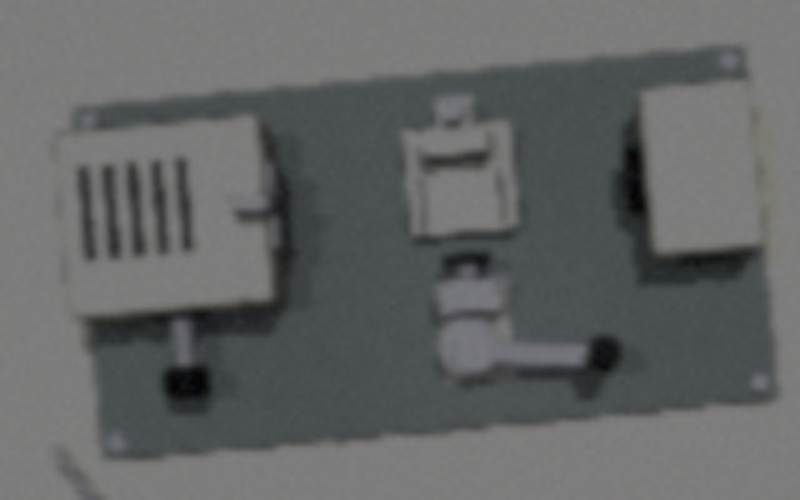

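View pics/crop_b.png

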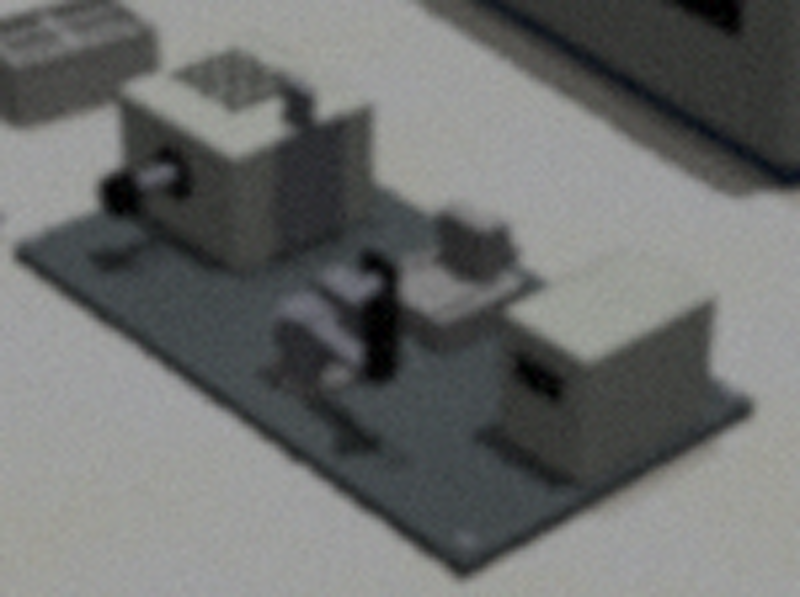

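View pics/crop_c.png

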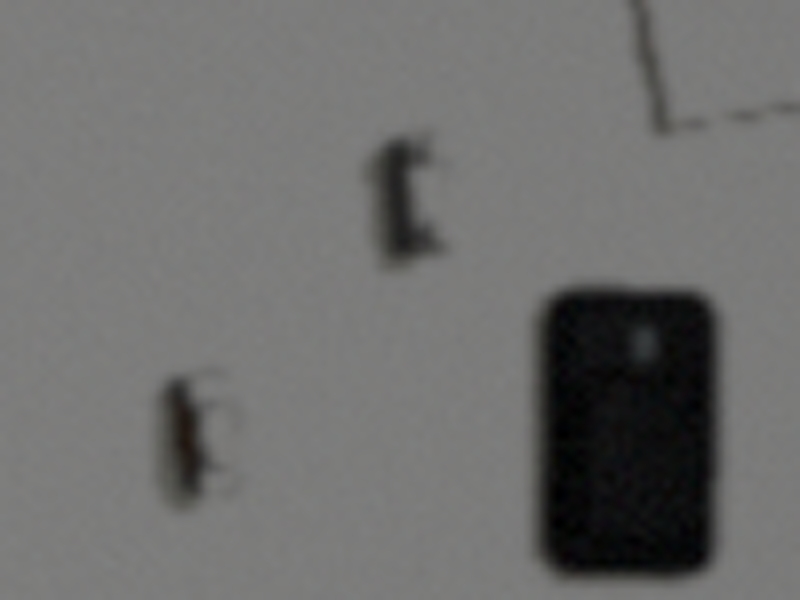

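View pics/crop_d.png

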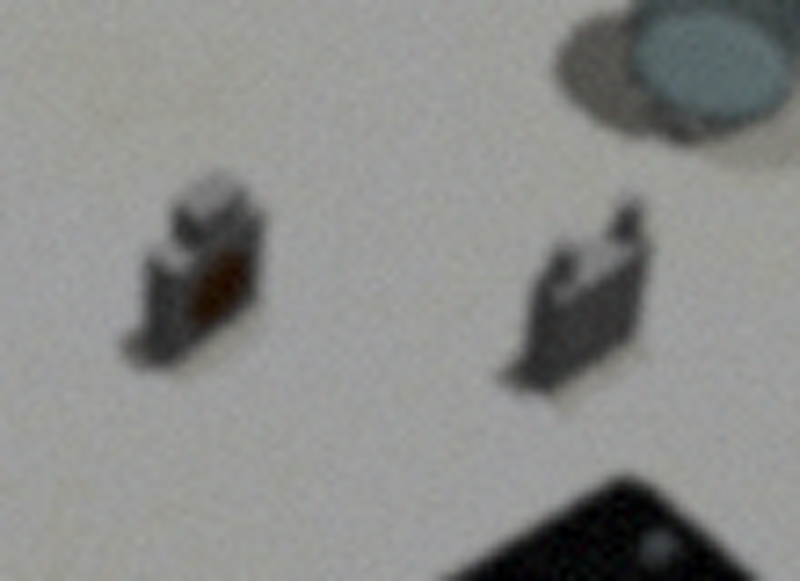

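```bash
python3 -m inch '[[0,0,-0.01,-6.5],[0,0,-0.01,-6.5],[0,0,-0.01,-6.5],[0,0,-0.01,-6.5],[-0.0167,-0.0336,0,0],[-0.0167,-0.0336,0,0],[-0.0167,-0.0336,0,0],[-0.0167,-0.0336,0,0],[-0.0167,-0.0336,0,0],[-0.0167,-0.0336,0,0],[-0.0167,-0.0336,0,0],[-0.0167,-0.0336,0,0],[-0.0167,-0.0336,0,0],[-0.0167,-0.0336,0,0],[-0.0167,-0.0336,0,0],[-0.0167,-0.0336,0,0],[-0.0167,-0.0336,0,0],[-0.0167,-0.0336,0,0]]'; python3 -m inch '[[0,0,0,0],[0,0,0,0]]'
python3 - <<'E'
from h import *
import pickle
c=cam('wrist','pics/w1.png');pickle.dump(strip(c),open('w1.pkl','wb'));print(pose()[2])
E
```

```text
t: 2.05
position: [469.3, 78.4, 252.9]
tcp_rot: [180.0, 0.0, -173.2]
ft_force: [0.3, 0.6, -0.8]
width: 85.5
t: 2.25
position: [468.9, 79.0, 252.6]
tcp_rot: [180.0, -0.0, -173.4]
ft_force: [-0.5, 0.6, -0.3]
width: 85.2
{'t': 2.3, 'joints': array([-31.59564008,   7.89733204,  22.64243396,  94.11245681,
        -3.14245068,  78.64838947,  88.25237992]), 'joint_vel': array([-1.19804867, -0.28936689, -1.42461198,  0.35910565, -0.07516832,
        0.08273345,  0.04096534]), 'effort': array([ 9.58124734e-01, -2.82160109e+01,  2.06975050e+00, -2.34355402e+01,
        1.64332339e-01, -2.00012291e-02,  1.77832291e-03]), 'position': array([468.39438158,  80.3708772 , 252.58340534]), 'tcp_rot': array([ 1.79952865e+02, -4.15971300e-02, -1.73222290e+02]), 'ft_force': array([-0.8394083 ,  0.15501128,  0.46853385]), 'moment': array([-0.01185893, -0.00011955, -0.00688027]), 'width': 85.40626386364745}
```

View pics/w1.png

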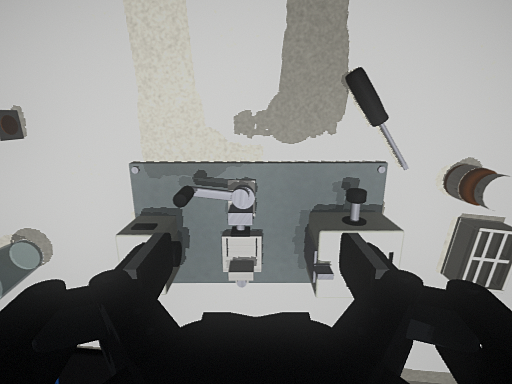

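```bash
python3 -m inch '[[-0.03,0,0.02,0],[-0.03,0,0.02,0],[-0.03,0,0.02,0],[0,0,0,0],[0,0,0,0],[0,0,0,0]]'
python3 - <<'E'
from h import *
import pickle
c=cam('wrist','pics/w2.png');pickle.dump(strip(c),open('w2.pkl','wb'))
i=c['img'][:,:,::-1]
cv2.imwrite('pics/w2a.png',cv2.resize(i[60:240,130:290],(800,900),interpolation=cv2.INTER_CUBIC)[:600])
cv2.imwrite('pics/w2b.png',cv2.resize(i[60:240,280:440],(640,720),interpolation=cv2.INTER_CUBIC)[:600])
i=cv2.imread('pics/w1.png')
cv2.imwrite('pics/w1a.png',cv2.resize(i[150:300,120:270],(600,600),interpolation=cv2.INTER_CUBIC))
cv2.imwrite('pics/w1b.png',cv2.resize(i[150:300,270:420],(600,600),interpolation=cv2.INTER_CUBIC))
E
```

```text
t: 2.9
position: [557.6, 91.3, 193.8]
tcp_rot: [179.9, 0.0, -173.1]
ft_force: [0.3, 0.8, 0.5]
width: 85.0
```

View pics/w2.png

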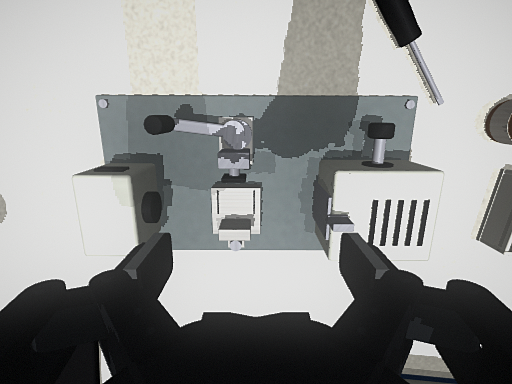

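View pics/w2a.png

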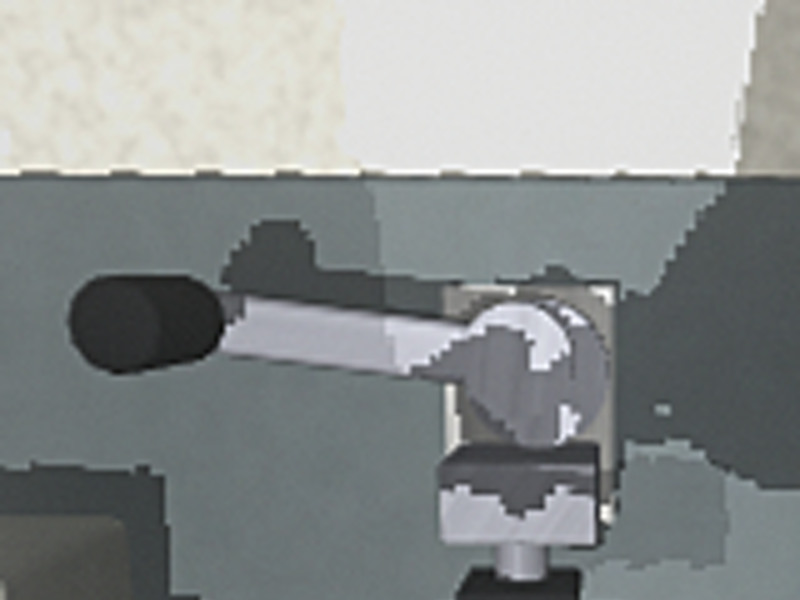

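View pics/w2b.png

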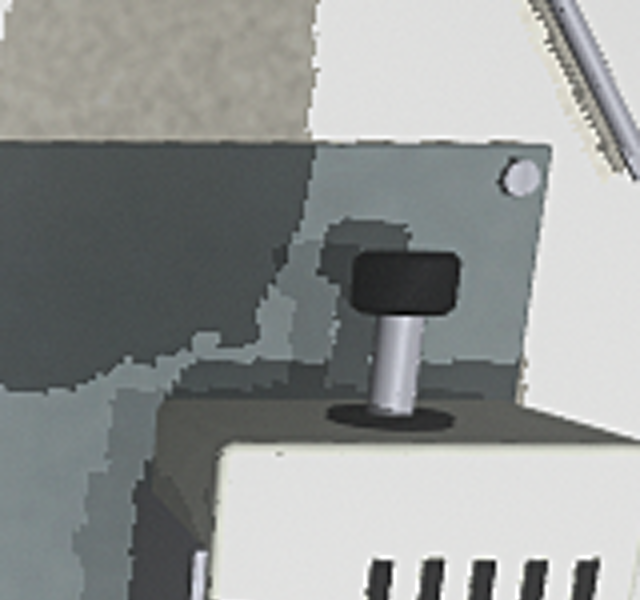

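View pics/w1a.png

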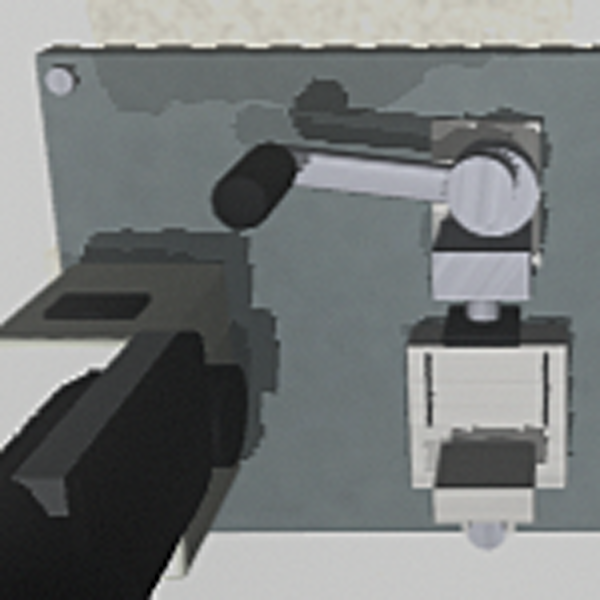

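View pics/w1b.png

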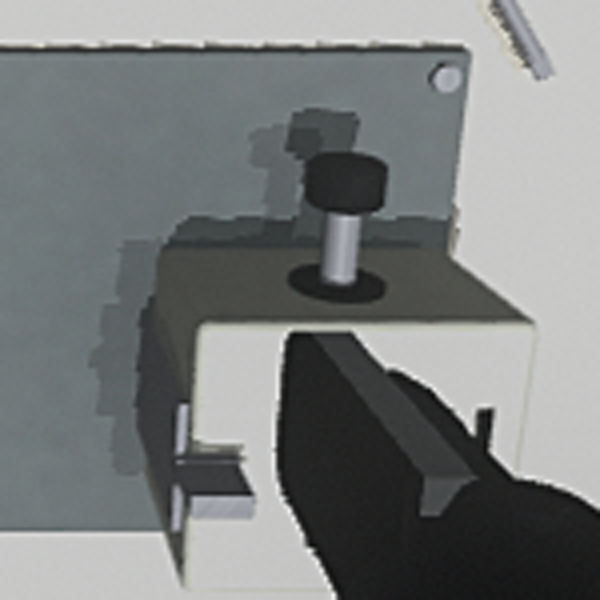

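```bash
python3 - <<'E'
import cv2
i=cv2.imread('pics/w2.png')
cv2.imwrite('pics/w2c.png',cv2.resize(i[150:260,190:290],(600,660),interpolation=cv2.INTER_CUBIC)[:600])
cv2.imwrite('pics/w2d.png',cv2.resize(i[150:250,310:410],(600,600),interpolation=cv2.INTER_CUBIC))
E
```

```text
(no output)
```

View pics/w2c.png

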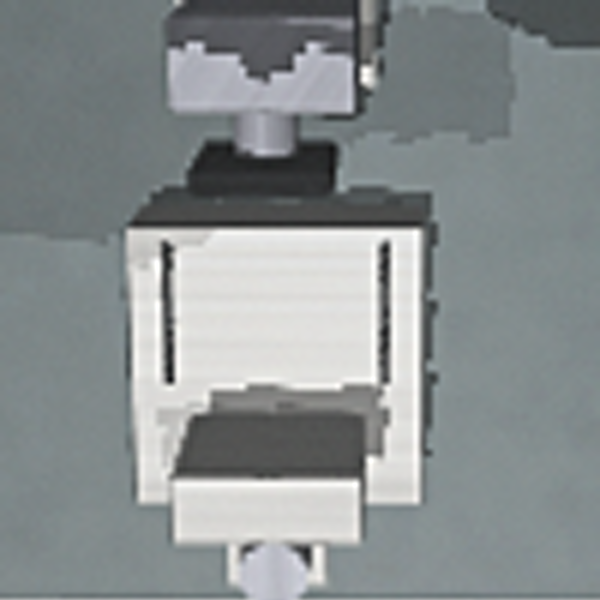

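View pics/w2d.png

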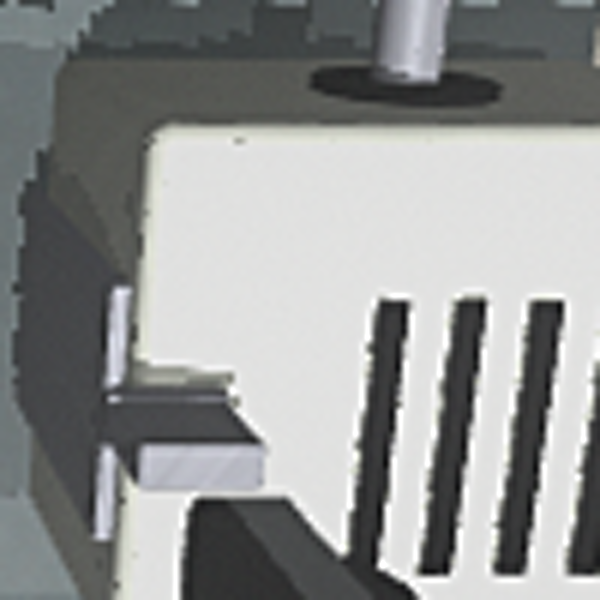

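```bash
cat > m.py <<'E'
from h import *
import pickle
w1=pickle.load(open('w1.pkl','rb'));w2=pickle.load(open('w2.pkl','rb'))
P={'NL':((223.2,236.7),(210.8,188)),'NR':((261.2,236.7),(262,188)),'FL':((222.5,272),(212.8,233.7)),'FR':((260.7,272),(260.7,233.7)),
'stopTL':((228.75,272),(218.7,229.7)),'stopTR':((253.75,272),(250.8,229.7)),'stopBase':((241,260.75),(235,218.3)),
'handletop':((180.75,200.75),(154,124.6)),'hub':((243,198.75),(235,134)),'knob':((356.5,195.5),(381.5,130.75)),'tabtop':((325.75,276.25),(343.7,227.7))}
X={k:tri([(w1,a),(w2,b)]) for k,(a,b) in P.items()}
for k,v in X.items():print(k,v.round(1))
Z=dict(NL=30,NR=30,FL=30,FR=30,stopTL=64,stopTR=64,stopBase=30,handletop=95,knob=54,tabtop=110)
print('by z')
for k,z in Z.items():print(k,onz(w1,P[k][0],z).round(1),onz(w2,P[k][1],z).round(1))
E
python3 m.py; python3 - <<'E'
from h import *
import pickle
w2=pickle.load(open('w2.pkl','rb'))
print('padfar',onz(w2,(233.7,182.2),63),'marks',onz(w2,(218,190),30),onz(w2,(218,213.8),30),onz(w2,(254.2,190),30),onz(w2,(254.2,213.8),30))
E
```

```text
NL [580.   42.7  35.1]
NR [574.1 100.6  32.3]
FL [641.1  47.6  29.5]
FR [633.5 106.8  30.6]
stopTL [620.6  57.9  61.2]
stopTR [617.   93.6  60.2]
stopBase [614.   73.8  37.8]
handletop [510.6  -5.8  96.5]
hub [513.1  65.8  52.7]
knob [491.5 219.9  49. ]
tabtop [585.4 180.7 104.8]
by z
NL [581.7  43.8  30. ] [582.   40.4  30. ]
NR [575.2 100.1  30. ] [574.6 101.5  30. ]
FL [640.7  47.8  30. ] [640.9  47.6  30. ]
FR [633.9 106.4  30. ] [633.7 107.4  30. ]
stopTL [618.7  58.6  64. ] [619.7  57.5  64. ]
stopTR [614.6  93.6  64. ] [615.4  93.2  64. ]
stopBase [618.2  74.2  30. ] [617.1  73.2  30. ]
handletop [511.   -5.8  95. ] [510.9  -6.7  95. ]
knob [490.3 218.   54. ] [491.5 217.6  54. ]
tabtop [582.5 179.2 110. ] [583.4 178.3 110. ]
padfar [563.46220448  68.67509252  63.        ] marks [583.43479567  49.22629319  30.        ] [613.70887813  51.80527024  30.        ] [578.23357966  92.50178905  30.        ] [608.39265445  96.10075757  30.        ]
```

```bash
cat >> h.py <<'E'
import numpy as np
SEAT=np.array([607.8,74.3,30]);YB=np.deg2rad(6.8)
def toB(X):
    d=np.array(X)-SEAT;c,s=np.cos(YB),np.sin(YB);return np.array([c*d[0]+s*d[1],-s*d[0]+c*d[1],d[2]])
def toW(b):
    c,s=np.cos(YB),np.sin(YB);return SEAT+np.array([c*b[0]-s*b[1],s*b[0]+c*b[1],b[2]])
E
python3 - <<'E'
from h import *
import pickle
w1=pickle.load(open('w1.pkl','rb'));w2=pickle.load(open('w2.pkl','rb'))
print('lamp NL',toB(onz(w2,(335,170.8),85)),toB(onz(w1,(319.5,231.5),85)),toB(tri([(w1,(319.5,231.5)),(w2,(335,170.8))])))
print('plate',[toB(onz(w2,p,4)).round(1) for p in((97,95),(417,95),(103,104),(410,104))])
print('plate w1',[toB(onz(w1,p,4)).round(1) for p in((131,162),(386,162))])
print('strip',proj(w2,toW([-30,0,-24])),proj(w2,toW([-30,0,0])),proj(w2,toW([-40,0,0])),proj(w2,toW([-40,0,-24])))
print('marks w1',[toB(onz(w1,p,30)).round(1) for p in((226.7,238.5),(226.7,257),(256.5,238.5),(256.5,256.5))])
for k,p,q in(('handle',(180.75,200.75),(154,124.6)),('hub',(243,198.75),(235,134)),('knob',(356.5,195.5),(381.5,130.75)),('tab',(325.75,276.25),(343.7,227.7))):print(k,toB(tri([(w1,p),(w2,q)])).round(1))
E
```

```text
lamp NL [-61.54096236 101.14089311  55.        ] [-61.18006597 102.25476342  55.        ] [-61.46050575 101.63326783  55.25410054]
plate [array([-137.1, -165.6,  -26. ]), array([-137.7,  215.6,  -26. ]), array([-126.9, -159.9,  -26. ]), array([-127.4,  208.8,  -26. ])]
plate w1 [array([-137.8, -162.8,  -26. ]), array([-136.6,  214.4,  -26. ])]
strip [237.4633113  183.04813606] [236.24499813 187.73554214] [236.10508332 179.61583318] [237.34142685 175.42262426]
marks w1 [array([-26.6, -22. ,   0. ]), array([  4. , -22.9,   0. ]), array([-26.4,  22.4,   0. ]), array([ 3.3, 22.4,  0. ])]
handle [-106.   -68.1   66.5]
hub [-95.    2.8  22.7]
knob [-98.2 158.4  19. ]
tab [ -9.6 108.3  74.8]
```

```bash
python3 -m inch '[[0.0125,-0.0288,0,0],[0.0125,-0.0288,0,0],[0.0125,-0.0288,0,0],[0.0125,-0.0288,0,0],[0.0125,-0.0288,0,0],[0.0125,-0.0288,0,0],[0.0125,-0.0288,0,0],[0.0125,-0.0288,0,0],[0.0125,-0.0288,0.008,0],[0.0125,-0.0288,0.008,0],[0.0125,-0.0288,0.009,0],[0.0125,-0.0288,0.009,0],[0,0,0,0],[0,0,0,0],[0,0,0,0]]'
python3 - <<'E'
from h import *
import pickle
c=cam('wrist','pics/w3.png');pickle.dump(strip(c),open('w3.pkl','wb'));print(pose()[2]['joints'])
E
```

```text
t: 4.45
position: [450.9, -269.0, 159.7]
tcp_rot: [180.0, 0.1, -173.1]
ft_force: [0.3, 0.4, 0.4]
width: 85.5
[  2.99210849  18.64181246  33.40630643  96.46169361 -11.05078322
  68.11437545 136.07669205]
```

View pics/w3.png

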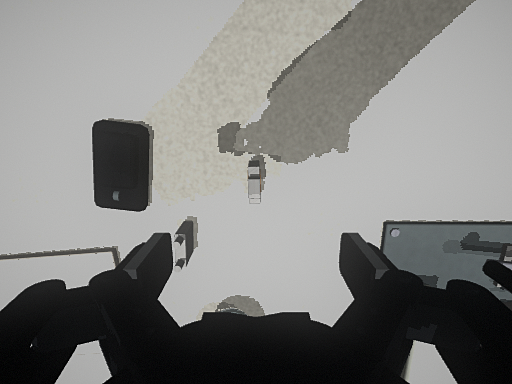

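```bash
python3 -m inch '[[0,0,0.025,0],[0,0,0.02,0],[0,0,0,0],[0,0,0,0],[0,0,0,0]]'
python3 - <<'E'
from h import *
import pickle
c=cam('wrist','pics/w4.png');pickle.dump(strip(c),open('w4.pkl','wb'))
for n in(3,4):
    i=cv2.imread(f'pics/w{n}.png');cv2.imwrite(f'pics/w{n}a.png',cv2.resize(i[135:235,205:305],(600,600),interpolation=cv2.INTER_CUBIC))
E
```

```text
t: 5.0
position: [451.2, -270.7, 115.2]
tcp_rot: [-179.9, 0.1, -173.2]
ft_force: [0.3, -0.2, 0.0]
width: 84.9
```

View pics/w3a.png

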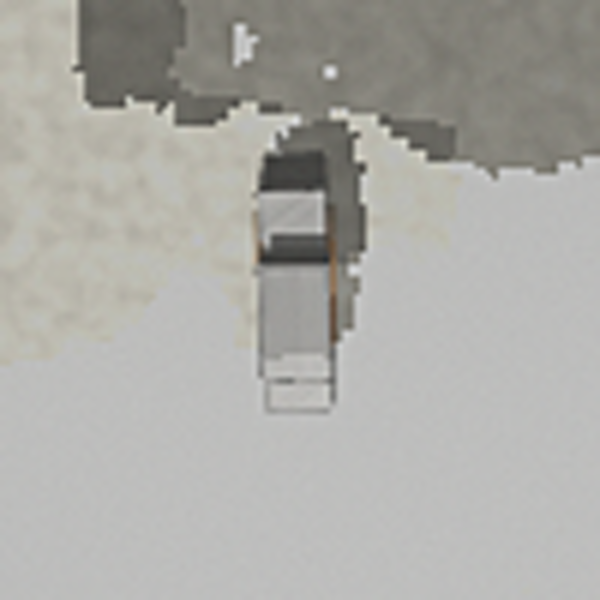

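View pics/w4a.png

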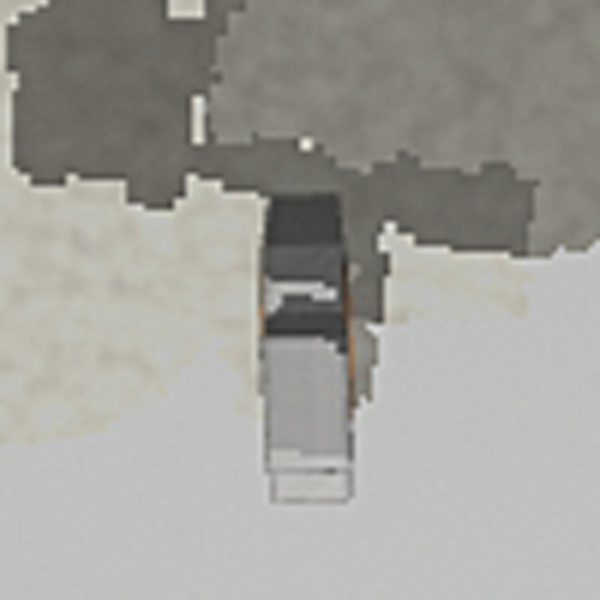

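```bash
python3 - <<'E'
from h import *
import pickle
w3=pickle.load(open('w3.pkl','rb'));w4=pickle.load(open('w4.pkl','rb'))
a=lambda x,y:(205+x/6,135+y/6)
print('tri',tri([(w3,a(296.5,322)),(w4,a(307.5,404))]))
for w,q in((w3,[(260,265),(332,265),(261,380),(334,380)]),(w4,[(263,338),(347,338),(268,470),(352,470)])):
    Q=[onz(w,a(*p),54) for p in q];print(np.round(Q,1).tolist(),np.mean(Q,0).round(1))
    d=(Q[2]+Q[3]-Q[0]-Q[1]);print('yaw',np.degrees(np.arctan2(d[1],d[0])))
R,p,o=pose();print(p,o['tcp_rot'])
E
```

```text
tri [ 454.98191078 -269.51376346   53.8710931 ]
[[446.1, -276.5, 54.0], [444.7, -264.9, 54.0], [465.5, -274.1, 54.0], [464.1, -262.1, 54.0]] [ 455.1 -269.4   54. ]
yaw 7.570636055340187
[[446.2, -276.8, 54.0], [444.9, -265.3, 54.0], [465.3, -273.9, 54.0], [463.9, -262.2, 54.0]] [ 455.1 -269.6   54. ]
yaw 8.950812923506026
[ 451.10354272 -270.8468163   115.23279185] [-1.79917488e+02  1.40862519e-01 -1.73193208e+02]
```

```bash
python3 -m inch '[[-0.0041,0.0008,0.01,-1.4],[0,0,0.015,0],[0,0,0.015,0],[0,0,0.015,0],[0,0,0.0145,0],[0,0,0,0],[0,0,0,0],[0,0,0,0]]'; python3 -m inch '[[0,0,0,0],[0,0,0,0],[0,0,0,0],[0,0,0,0],[0,0,0,0],[0,0,0,0],[0,0,0,0],[0,0,0,0]]' -1 30
python3 - <<'E'
from h import *
c=cam('wrist','pics/w5.png');print(pose()[2])
E
```

```text
t: 5.85
position: [454.7, -269.7, 45.1]
tcp_rot: [-179.9, 0.1, -171.8]
ft_force: [0.8, 0.6, 0.6]
width: 84.9
t: 6.65
position: [453.9, -269.3, 44.3]
tcp_rot: [-180.0, -0.0, -171.8]
ft_force: [-0.2, 0.1, -0.5]
width: 0.1
{'t': 6.7, 'joints': array([  5.73821561,  26.52010718,  30.48089105, 103.87903617,
       -16.26790397,  53.97358967, 141.41602697]), 'joint_vel': array([-0.04233477,  0.00795763, -0.10447819,  0.10966674,  0.01717068,
       -0.04238404, -0.16867306]), 'effort': array([-6.71866128e-04, -3.69641376e+01,  5.29704049e+00, -1.84989685e+01,
        1.03881588e-02,  1.81976739e-03,  2.16905568e-05]), 'position': array([ 453.90340689, -269.22190279,   44.28066798]), 'tcp_rot': array([ 1.79995707e+02,  4.53096165e-04, -1.71835761e+02]), 'ft_force': array([0.2088775 , 0.81742803, 0.21664439]), 'moment': array([-0.00407916,  0.051797  ,  0.0184027 ]), 'width': -0.05250443305026575}
```

View pics/w5.png

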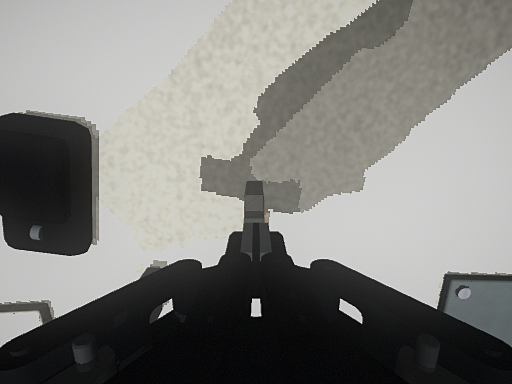

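```bash
python3 - <<'E'
from h import *
i=cv2.imread('pics/w5.png');cv2.imwrite('pics/w5a.png',cv2.resize(i[160:330,180:330],(600,680),interpolation=cv2.INTER_CUBIC)[:600])
s=cam('side','pics/s5.png');i=s['img'][:,:,::-1];cv2.imwrite('pics/s5a.png',cv2.resize(i[200:320,230:390],(800,600),interpolation=cv2.INTER_CUBIC))
print(pose()[2]['width'])
E
```

```text
-0.09688904057223459
```

View pics/w5a.png

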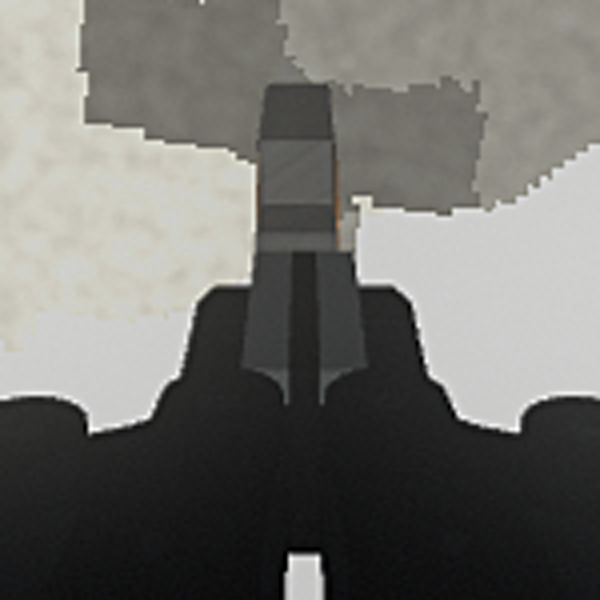

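View pics/s5a.png

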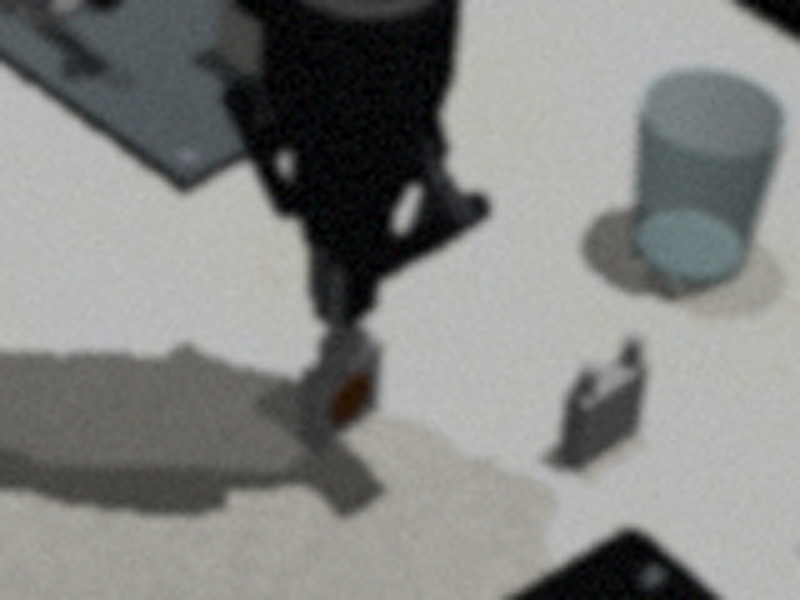

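```bash
python3 - <<'E'
from h import *
c=cam('wrist');R,p,o=pose()
for v in [(11,6,17),(11,0,17),(-11,6,17),(11,6,-2),(11,6,-20),(11,0,0)]:
    u=proj(c,R@np.array(v,float)+p);print(v,u.round(1),((u-[180,160])*4).round(0))
s=cam('side')
for v in[(0,0,17),(0,0,-10),(0,0,0)]:
    u=proj(s,R@np.array(v,float)+p);print(v,u.round(1),((u-[230,200])*5).round(0))
for z in(0,40,54):
    u=proj(s,(455,-269.5,z));print(z,u,((u-[230,200])*5).round(0))
E
```

```text
(11, 6, 17) [264.4 201.2] [338. 165.]
(11, 0, 17) [255.4 201.2] [302. 165.]
(-11, 6, 17) [264.1 231.7] [337. 287.]
(11, 6, -2) [265.4 210.5] [342. 202.]
(11, 6, -20) [266.5 221.5] [346. 246.]
(11, 0, 0) [255.4 209.4] [302. 198.]
(0, 0, 17) [297.2 274.8] [336. 374.]
(0, 0, -10) [297.8 265.5] [339. 327.]
(0, 0, 0) [297.5 269. ] [338. 345.]
0 [297.01488747 283.88448499] [335. 419.]
40 [297.93105776 270.31643585] [340. 352.]
54 [298.26206147 265.4144274 ] [341. 327.]
```

```bash
python3 -m inch '[[0,0,-0.01,0],[0,0,-0.01,0],[0,0,-0.01,0],[0,0,-0.01,0],[0,0,0,0],[0,0,0,0]]'
python3 - <<'E'
from h import *
c=cam('wrist','pics/w6.png')
i=cv2.imread('pics/w6.png');cv2.imwrite('pics/w6a.png',cv2.resize(i[130:300,180:330],(600,680),interpolation=cv2.INTER_CUBIC)[:600])
s=cam('side','pics/s6.png');i=s['img'][:,:,::-1];cv2.imwrite('pics/s6a.png',cv2.resize(i[200:320,230:390],(800,600),interpolation=cv2.INTER_CUBIC))
print(pose()[2]['width'])
E
```

```text
t: 7.45
position: [454.2, -269.3, 84.8]
tcp_rot: [-180.0, 0.1, -171.8]
ft_force: [0.1, -0.1, 0.2]
width: 0.2
-0.022146128070204257
```

View pics/w6a.png

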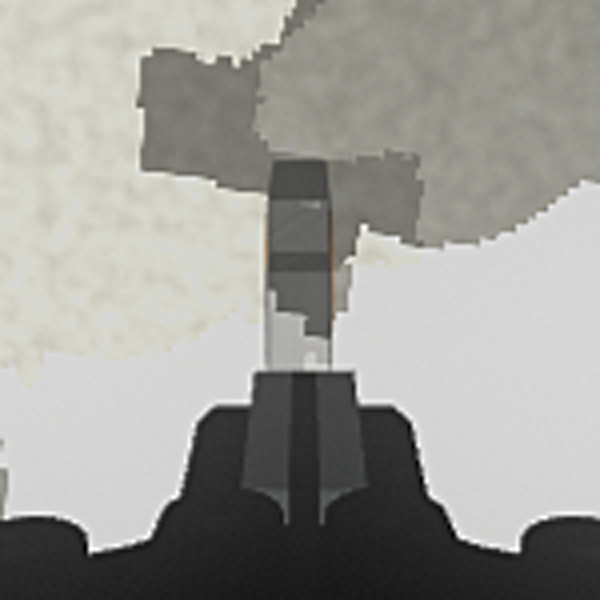

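View pics/s6a.png

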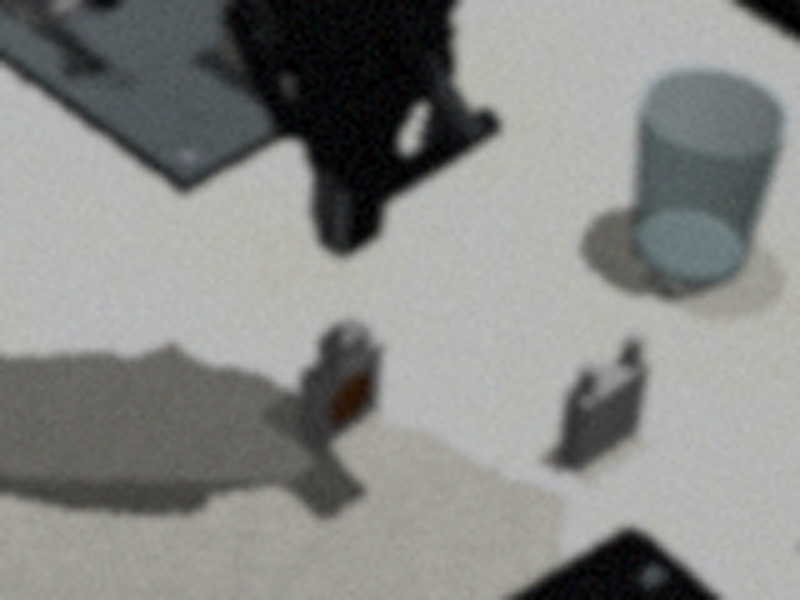

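```bash
python3 -m inch '[[0,0,0,0],[0,0,0,0],[0,0,0,0],[0,0,0,0],[0,0,0,0],[0,0,0,0]]' 1
python3 - <<'E'
from h import *
c=cam('wrist','pics/w7.png');print(pose()[2]['width'],pose()[1])
a=lambda x,y:(180+x/4,130+y/4)
E
```

```text
t: 8.15
position: [453.9, -269.3, 84.3]
tcp_rot: [180.0, 0.0, -171.8]
ft_force: [0.2, -1.0, 0.9]
width: 84.8
85.62387387690103 [ 453.91699995 -269.27505215   84.31190122]
```

View pics/w7.png

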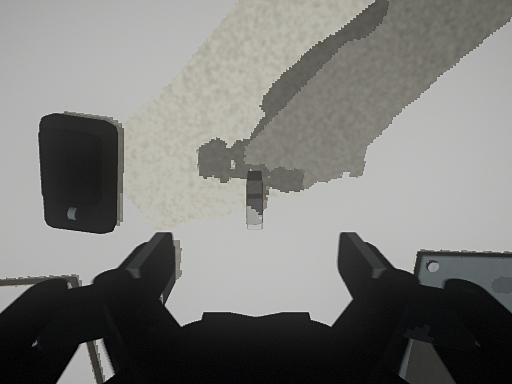

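```bash
python3 -m inch '[[-0.001,0,0.014,0],[0,0,0.014,0],[0,0,0.014,0],[0,0,0.014,0],[0,0,0.011,0],[0,0,0,0],[0,0,0,0],[0,0,0,0]]'; python3 -m inch '[[0,0,0,0],[0,0,0,0],[0,0,0,0],[0,0,0,0],[0,0,0,0],[0,0,0,0],[0,0,0,0],[0,0,0,0]]' -1 30
python3 - <<'E'
from h import *
c=cam('wrist','pics/w8.png');i=cv2.imread('pics/w8.png');cv2.imwrite('pics/w8a.png',cv2.resize(i[160:330,180:330],(600,680),interpolation=cv2.INTER_CUBIC)[:600])
E
```

```text
t: 9.0
position: [455.5, -269.6, 17.9]
tcp_rot: [-179.9, 0.1, -171.8]
ft_force: [-0.4, 0.3, -0.5]
width: 85.0
t: 9.8
position: [455.0, -269.1, 17.4]
tcp_rot: [-180.0, 0.0, -171.8]
ft_force: [-1.3, -0.5, 1.6]
width: 11.2
```

View pics/w8a.png

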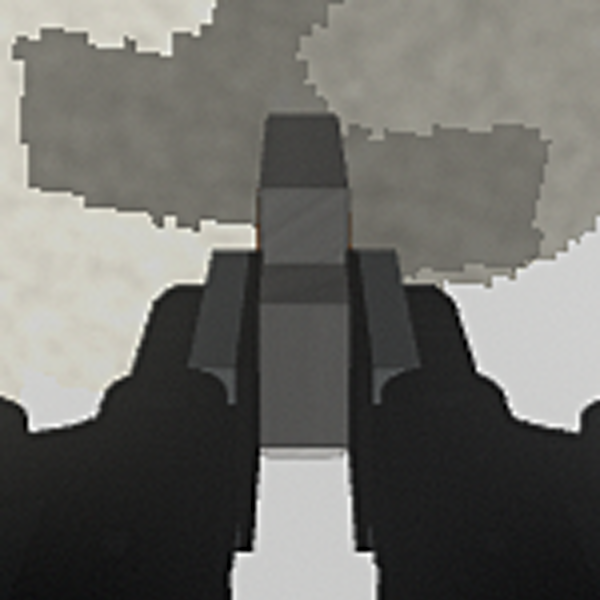

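```bash
python3 -m inch '[[0,0,-0.01,0],[0,0,-0.02,0],[0,0,-0.03,1.4],[0,0,-0.03,0],[0,0,-0.02,0],[-0.0151,0.0269,0,0],[-0.0151,0.0269,0,0],[-0.0151,0.0269,0,0],[-0.0151,0.0269,0,0],[-0.0151,0.0269,0,0],[-0.0151,0.0269,0,0],[-0.0151,0.0269,0,0],[-0.0151,0.0269,0,0],[-0.0151,0.0269,0,0],[-0.0151,0.0269,0,0],[-0.0151,0.0269,0,0],[-0.0151,0.0269,0,0],[0,0,0,0],[0,0,0,0],[0,0,0,0]]'
python3 - <<'E'
from h import *
import pickle
c=cam('wrist','pics/w9.png');pickle.dump(strip(c),open('w9.pkl','wb'));i=cv2.imread('pics/w9.png');cv2.imwrite('pics/w9a.png',cv2.resize(i[130:280,180:330],(600,600),interpolation=cv2.INTER_CUBIC)[:600])
print(pose()[1:],toB(pose()[1]))
E
```

```text
t: 11.85
position: [596.3, 70.9, 127.3]
tcp_rot: [-179.9, -0.0, -173.3]
ft_force: [-0.2, -1.3, -2.4]
width: 11.4
(array([596.38608473,  70.6180668 , 127.40172469]), {'t': 11.9, 'joints': array([-25.98239784,  28.36510816,  25.6532359 ,  86.41396479,
       -12.71895245,  68.15900959,  98.3423795 ]), 'joint_vel': array([ 0.30296789, -0.12522352, -0.0101749 , -0.04550506, -0.30951193,
       -0.1894065 , -0.00396297]), 'effort': array([-6.48274273e-01, -4.32776713e+01,  4.67010230e+00, -2.22438097e+01,
       -4.83696302e-02,  5.27289769e-03,  4.70623836e-04]), 'position': array([596.38608473,  70.6180668 , 127.40172469]), 'tcp_rot': array([-1.79925097e+02, -3.29075986e-02, -1.73390029e+02]), 'ft_force': array([ 0.19835998, -0.59497693, -1.19901752]), 'moment': array([-0.04973252, -0.05790194, -0.04589502]), 'width': 11.223867626526067}) [-11.76957968  -2.30457981  97.40172469]
```

View pics/w9.png

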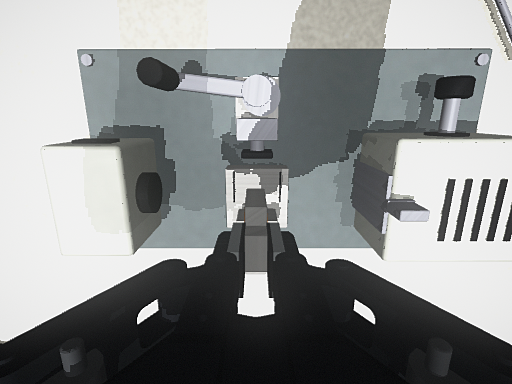

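View pics/w9a.png

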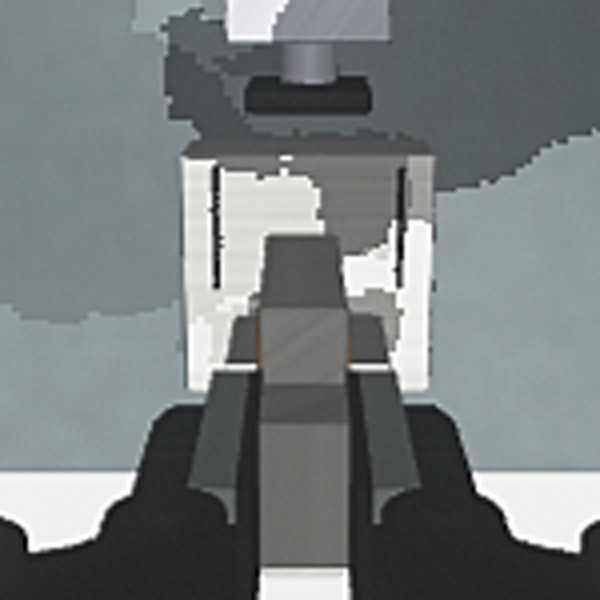

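```bash
python3 - <<'E'
from h import *
import pickle
w=pickle.load(open('w9.pkl','rb'));a=lambda x,y:(180+x/4,130+y/4)
f=lambda p,z:toB(onz(w,a(*p),z)).round(1)
print('fin',[f(p,164).tolist() for p in((260,422),(350,422),(260,567),(351,567))])
print('plate near top',f((258,308),150),f((348,308),150),'bot',f((268,236),110),f((337,236),110))
print('stage',[f(p,30).tolist() for p in((183,157),(435,157),(187,388),(430,388))])
print('marks',[f(p,30).tolist() for p in((217,165),(217,288),(402,165),(402,286))])
print('pad far',f((243,114),63),f((372,114),63),'stop',f((236,367),64),f((395,367),64),f((240,316),30))
E
```

```text
fin [[-22.1, -7.0, 134.0], [-22.0, 3.8, 134.0], [-2.4, -7.3, 134.0], [-2.4, 4.1, 134.0]]
plate near top [-31.9  -7.7 120. ] [-31.9   4.  120. ] bot [-31.1  -7.6  80. ] [-31.1   3.8  80. ]
stage [[-29.3, -30.0, 0.0], [-29.2, 29.1, 0.0], [28.9, -30.8, 0.0], [29.0, 29.6, 0.0]]
marks [[-27.4, -22.1, 0.0], [2.9, -22.8, 0.0], [-27.3, 21.4, 0.0], [2.5, 22.1, 0.0]]
pad far [-44.4 -14.   33. ] [-44.3  12.2  33. ] stop [ 10.  -16.3  34. ] [10.1 17.8 34. ] [ 10.  -17.3   0. ]
```

```bash
python3 -m inch '[[-0.0008,0.0017,0.01,0],[0,0,0.02,0],[0,0,0.02,0],[0,0,0.015,0],[0,0,0.008,0],[0,0,0.003,0],[0,0,0,0],[0,0,0,0],[0,0,0,0]]'
python3 - <<'E'
from h import *
import pickle
c=cam('wrist','pics/w10.png');pickle.dump(strip(c),open('w10.pkl','wb'));i=cv2.imread('pics/w10.png');cv2.imwrite('pics/w10a.png',cv2.resize(i[130:280,180:330],(600,600),interpolation=cv2.INTER_CUBIC)[:600])
print(pose()[1],toB(pose()[1]))
E
```

```text
t: 12.8
position: [595.8, 74.2, 50.8]
tcp_rot: [-180.0, -0.2, -173.2]
ft_force: [-3.8, -0.9, -3.3]
width: 11.0
[595.82392926  74.17100099  50.80716415] [-11.90709916   1.28992273  20.80716415]
```

View pics/w10a.png

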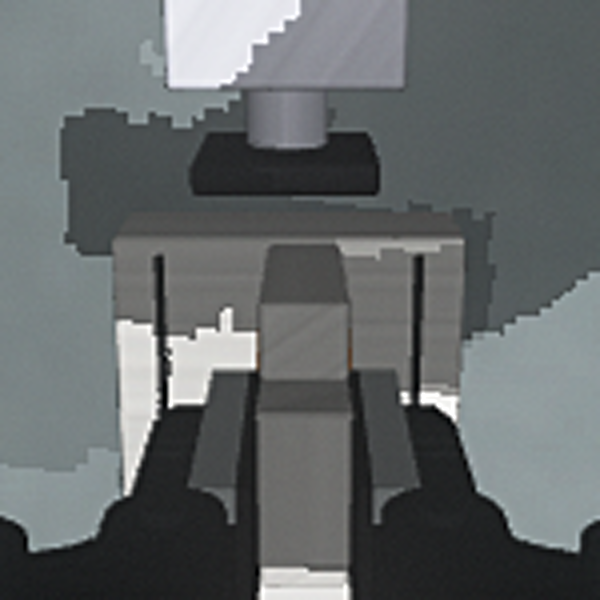

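```bash
python3 - <<'E'
from h import *
import pickle
w=pickle.load(open('w10.pkl','rb'));a=lambda x,y:(180+x/4,130+y/4)
f=lambda p,z:toB(onz(w,a(*p),z)).round(1)
z=33.4
print('fin',[f(p,z+54).tolist() for p in((257,411),(352,411),(258,568),(352,568))])
print('plate near top',f((258,303),z+40),f((348,303),z+40),'bot',f((268,245),z),f((338,245),z))
print('stage',[f(p,30).tolist() for p in((113,238),(463,238))])
print('marks',[f(p,30).tolist() for p in((160,256),(418,256))])
print('pad far',f((190,194),63),f((378,194),63))
E
python3 -m inch '[[0,0,0,0]]'
```

```text
fin [[-23.5, -4.1, 57.4], [-23.5, 7.3, 57.4], [-2.3, -4.2, 57.4], [-2.3, 7.6, 57.4]]
plate near top [-32.6  -4.4  43.4] [-32.6   7.3  43.4] bot [-29.7  -4.3   3.4] [-29.7   7.3   3.4]
stage [[-30.0, -30.5, 0.0], [-30.0, 28.5, 0.0]]
marks [[-26.8, -22.7, 0.0], [-26.8, 21.0, 0.0]]
pad far [-44.8 -14.   33. ] [-44.8  11.7  33. ]
t: 12.95
position: [595.9, 74.2, 50.8]
tcp_rot: [-180.0, -0.2, -173.2]
ft_force: [-5.2, -2.3, -2.2]
width: 11.3
```

```bash
python3 - <<'E'
from h import *
s=cam('side','pics/s10.png');i=s['img'][:,:,::-1];cv2.imwrite('pics/s10a.png',cv2.resize(i[120:240,180:340],(800,600),interpolation=cv2.INTER_CUBIC))
E
```

```text
(no output)
```

View pics/s10a.png

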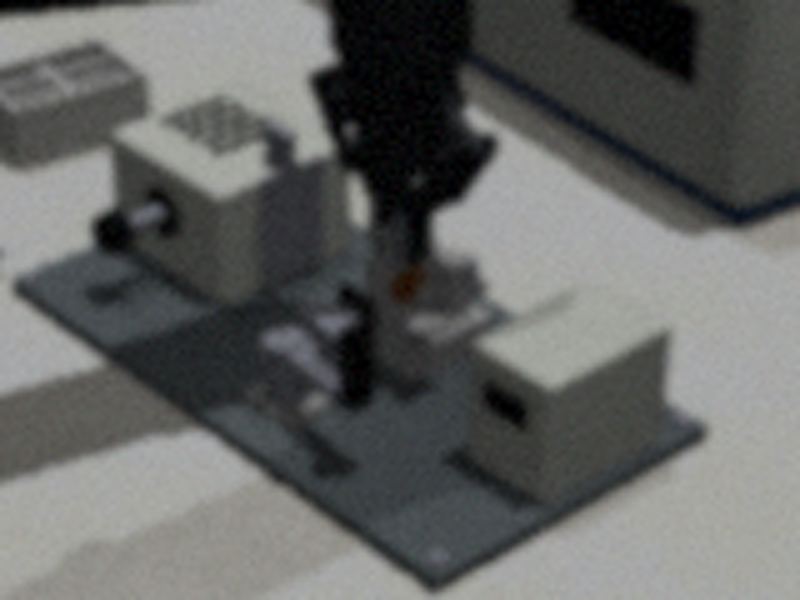

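```bash
python3 -m inch '[[0,0,-0.004,0],[0,0,-0.004,0],[0,0,0,0],[0,0,0,0]]';  python3 -m inch '[[0,0,0,0]]'
python3 - <<'E'
from h import *
import pickle
c=cam('wrist','pics/w11.png');pickle.dump(strip(c),open('w11.pkl','wb'));i=cv2.imread('pics/w11.png');cv2.imwrite('pics/w11a.png',cv2.resize(i[130:280,180:330],(600,600),interpolation=cv2.INTER_CUBIC)[:600])
print(pose()[1],toB(pose()[1]))
E
```

```text
t: 13.4
position: [596.1, 74.8, 59.7]
tcp_rot: [180.0, -0.1, -173.2]
ft_force: [-6.5, -0.7, -0.6]
width: 11.0
t: 13.5
position: [596.2, 74.7, 59.7]
tcp_rot: [180.0, -0.1, -173.2]
ft_force: [-7.3, -1.2, -0.7]
width: 11.5
[596.16638564  74.71989818  59.69231518] [-11.50206018   1.79441051  29.69231518]
```

View pics/w11a.png

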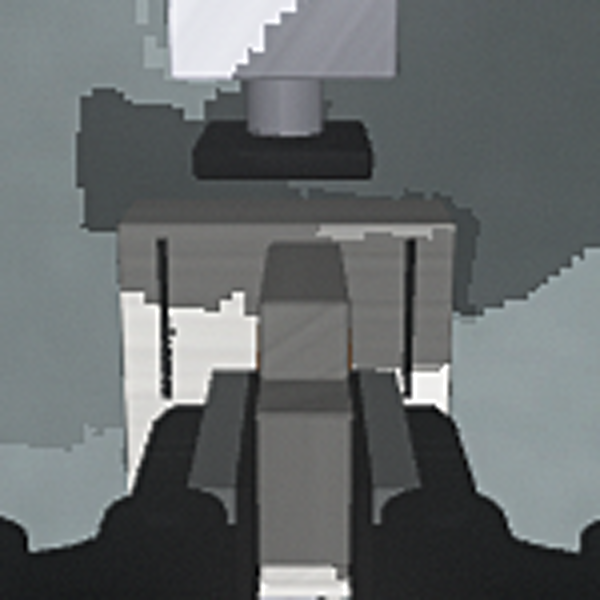

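```bash
python3 -m inch '[[0.0015,-0.001,0,0],[0.001,-0.001,0,0],[0,0,0,0],[0,0,0,0]]';  python3 -m inch '[[0,0,0,0]]'
python3 - <<'E'
from h import *
import pickle
c=cam('wrist','pics/w12.png');pickle.dump(strip(c),open('w12.pkl','wb'));i=cv2.imread('pics/w12.png');cv2.imwrite('pics/w12a.png',cv2.resize(i[130:280,180:330],(600,600),interpolation=cv2.INTER_CUBIC)[:600])
print(pose()[1],toB(pose()[1]))
E
```

```text
t: 13.95
position: [596.1, 73.1, 60.2]
tcp_rot: [179.9, 0.1, -173.2]
ft_force: [-3.1, 1.4, -1.4]
width: 11.3
t: 14.05
position: [596.1, 72.7, 60.0]
tcp_rot: [180.0, 0.1, -173.2]
ft_force: [-2.5, -0.3, -0.8]
width: 11.5
[596.12200581  72.50358611  59.92372217] [-11.80854797  -0.40105617  29.92372217]
```

View pics/w12.png

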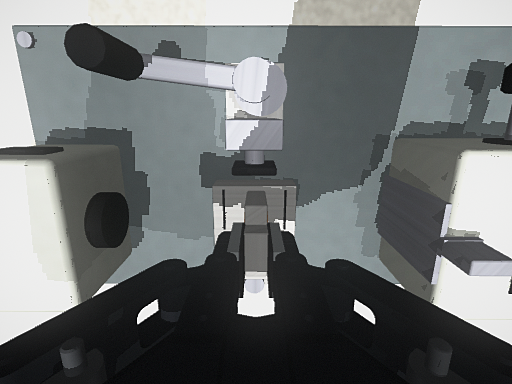

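View pics/w12a.png

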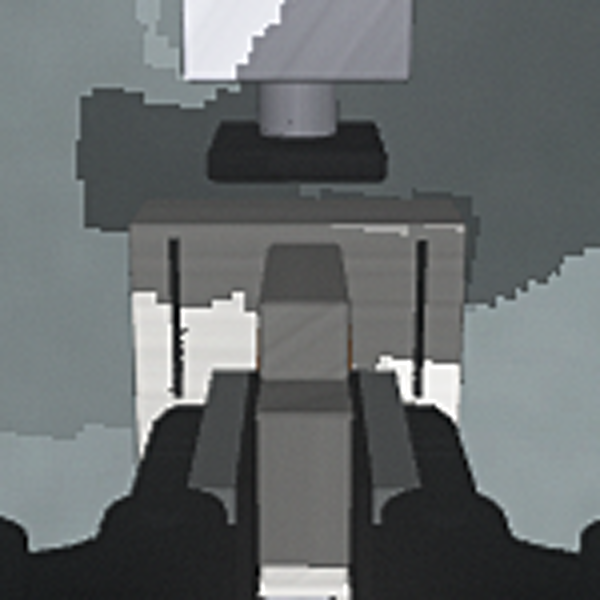

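```bash
python3 -m inch '[[0.0012,0,0,0],[0,0,0,0],[0,0,0,0],[0,0,0,0]]';  python3 -m inch '[[0,0,0,0]]'; python3 - <<'E'
from h import *
f=[]
for _ in range(6):
    o=ctrl.get_obs();f.append(o['ft_force']);camera('top')
print(np.mean(f,0),toB(o['position']))
E
```

```text
t: 14.5
position: [594.8, 71.7, 59.6]
tcp_rot: [-180.0, 0.1, -173.3]
ft_force: [0.1, -0.1, -0.3]
width: 11.3
t: 14.6
position: [594.4, 71.9, 59.4]
tcp_rot: [-180.0, 0.1, -173.2]
ft_force: [1.1, -0.0, -1.9]
width: 11.1
[ 0.03482315  0.12963402 -1.44295666] [-13.94120702  -0.52708425  29.30168523]
```

```bash
python3 -m inch '[[0,0,0.005,0],[0,0,0.004,0],[0,0,0,0],[0,0,0,0],[0,0,0,0]]'; python3 -m inch '[[0,0,0.0015,0],[0,0,0,0],[0,0,0,0]]'
python3 - <<'E'
from h import *
import pickle
c=cam('wrist','pics/w13.png');pickle.dump(strip(c),open('w13.pkl','wb'));i=cv2.imread('pics/w13.png');cv2.imwrite('pics/w13a.png',cv2.resize(i[130:280,180:330],(600,600),interpolation=cv2.INTER_CUBIC)[:600])
print(pose()[1],toB(pose()[1]),pose()[2]['ft_force'])
E
```

```text
t: 15.4
position: [594.1, 72.1, 50.3]
tcp_rot: [-180.0, 0.0, -173.2]
ft_force: [0.9, 0.2, -2.2]
width: 11.1
t: 15.7
position: [593.9, 72.1, 48.8]
tcp_rot: [180.0, -0.0, -173.2]
ft_force: [0.7, 0.6, -2.1]
width: 11.0
[593.98030805  72.12315156  48.84735692] [-13.98022493  -0.52522905  18.84735692] [-0.36842252 -0.3857315  -1.67579989]
```

View pics/w13a.png

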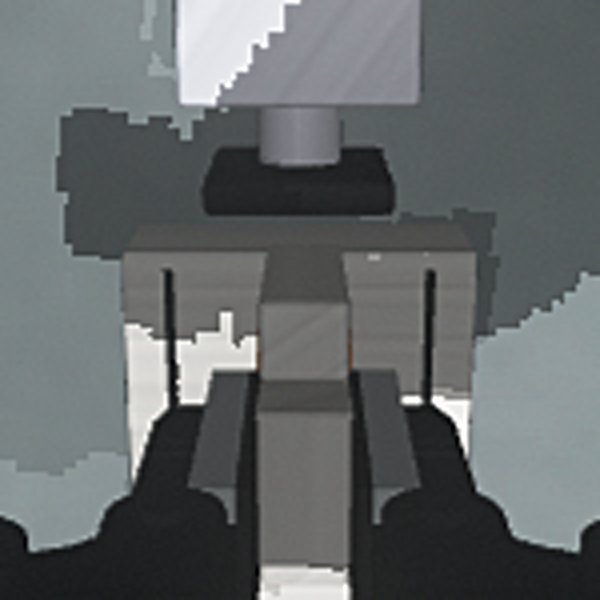

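```bash
python3 -m inch '[[-0.0008,0,0.001,0],[0,0,0,0],[0,0,0,0]]'; python3 -m inch '[[0,0,0.001,0],[0,0,0,0],[0,0,0,0]]';python3 -m inch '[[0,0,0.001,0],[0,0,0,0],[0,0,0,0]]'
python3 - <<'E'
from h import *
print(pose()[1],toB(pose()[1]),pose()[2]['ft_force'])
E
```

```text
t: 16.05
position: [594.7, 72.2, 47.8]
tcp_rot: [-180.0, -0.0, -173.2]
ft_force: [-0.3, -0.8, -1.9]
width: 11.4
t: 16.35
position: [594.7, 72.2, 46.7]
tcp_rot: [-180.0, -0.0, -173.2]
ft_force: [-0.4, -0.2, -0.6]
width: 11.0
t: 16.65
position: [594.7, 72.2, 45.8]
tcp_rot: [180.0, -0.0, -173.2]
ft_force: [0.3, 0.1, -0.8]
width: 11.2
[594.71195222  72.23822012  45.76064081] [-13.24010293  -0.49759951  15.76064081] [ 0.26545256  0.11068833 -0.75612503]
```

```bash
python3 -m inch '[[0,0,0.001,0],[0,0,0,0],[0,0,0,0]]'; python3 - <<'E'
from h import *
import pickle
f=[]
for _ in range(5):
    f.append(ctrl.get_obs()['ft_force']);camera('top')
print(np.mean(f,0))
c=cam('wrist','pics/w14.png');pickle.dump(strip(c),open('w14.pkl','wb'));i=cv2.imread('pics/w14.png');cv2.imwrite('pics/w14a.png',cv2.resize(i[130:280,180:330],(600,600),interpolation=cv2.INTER_CUBIC)[:600])
print(pose()[1],toB(pose()[1]))
E
```

```text
t: 16.95
position: [595.0, 72.2, 45.3]
tcp_rot: [180.0, 0.0, -173.2]
ft_force: [-0.4, 0.4, 3.7]
width: 11.3
[-0.86394783 -0.09682942  3.82869822]
[595.03266842  72.26855166  45.27759971] [-12.91805143  -0.50545541  15.27759971]
```

View pics/w14a.png

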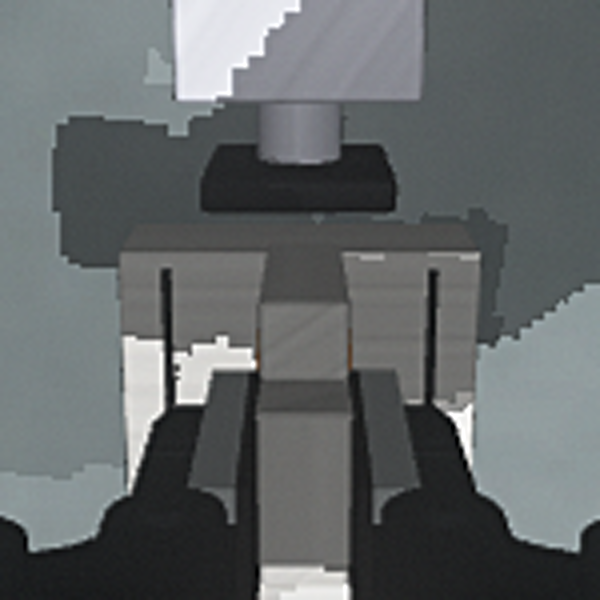

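```bash
python3 -m inch '[[0,0,0,0],[0,0,0,0],[0,0,0,0],[0,0,0,0],[0,0,0,0],[0,0,0,0],[0,0,-0.01,0],[0,0,-0.02,0],[0,0,-0.03,0],[0,0,-0.03,0],[0,0,0,0],[0,0,0,0],[0,0,0,0]]' 0.6
python3 - <<'E'
from h import *
import pickle
c=cam('wrist','pics/w15.png');pickle.dump(strip(c),open('w15.pkl','wb'));i=cv2.imread('pics/w15.png');cv2.imwrite('pics/w15a.png',cv2.resize(i[130:280,180:330],(600,600),interpolation=cv2.INTER_CUBIC)[:600])
print(pose()[1],toB(pose()[1]))
E
```

```text
t: 18.55
position: [593.9, 72.3, 134.1]
tcp_rot: [180.0, -0.1, -173.2]
ft_force: [-0.3, 0.4, -0.2]
width: 68.5
[593.73544819  72.28897693 133.70401814] [-14.20372795  -0.33157779 103.70401814]
```

View pics/w15.png

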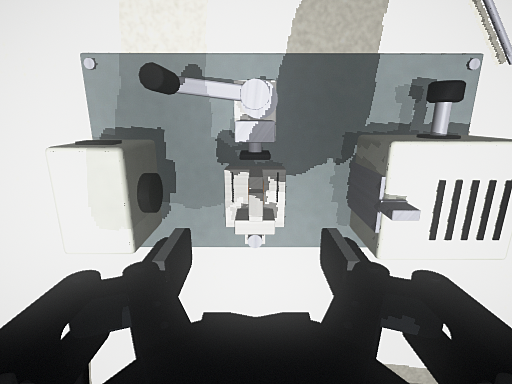

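View pics/w15a.png

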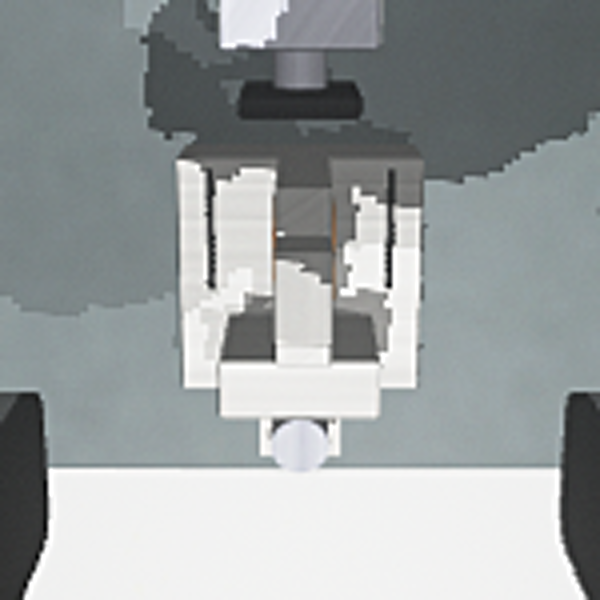

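```bash
python3 - <<'E'
from h import *
import pickle
w=pickle.load(open('w15.pkl','rb'));a=lambda x,y:(180+x/4,130+y/4)
f=lambda p,z:toB(onz(w,a(*p),z)).round(1).tolist()
print('fin',[f(p,84) for p in((273,249),(334,249),(274,343),(331,343))])
print('plate near top',[f(p,70) for p in((272,190),(331,190))],'bot',f((278,158),30))
print('stage',[f(p,30) for p in((177,159),(424,159),(184,387),(417,387))])
print('pad far',f((238,118),63),f((362,118),63),'stop',f((220,362),64),f((380,362),64))
u=proj(w,toW([0,0,0]))
for nm,q,z in(('handle',(158,77),95),('hub',(256,95),58)):print(nm,toB(onz(w,q,z)).round(1))
E
```

```text
fin [[-22.1, -5.9, 54.0], [-22.1, 6.0, 54.0], [-2.5, -5.9, 54.0], [-2.5, 5.6, 54.0]]
plate near top [[-30.9, -6.4, 40.0], [-30.9, 5.7, 40.0]] bot [-30.0, -6.0, 0.0]
stage [[-29.8, -30.3, 0.0], [-29.8, 29.2, 0.0], [29.1, -30.3, 0.0], [29.2, 29.1, 0.0]]
pad far [-44.7, -13.6, 33.0] [-44.7, 12.3, 33.0] stop [9.2, -18.3, 34.0] [9.3, 17.0, 34.0]
handle [-105.1  -65.5   65. ]
hub [-96.2   0.2  28. ]
```

```bash
python3 - <<'E'
import cv2
i=cv2.imread('pics/w15.png');cv2.imwrite('pics/w15b.png',cv2.resize(i[40:160,120:280],(800,600),interpolation=cv2.INTER_CUBIC))
E
```

```text
(no output)
```

View pics/w15b.png

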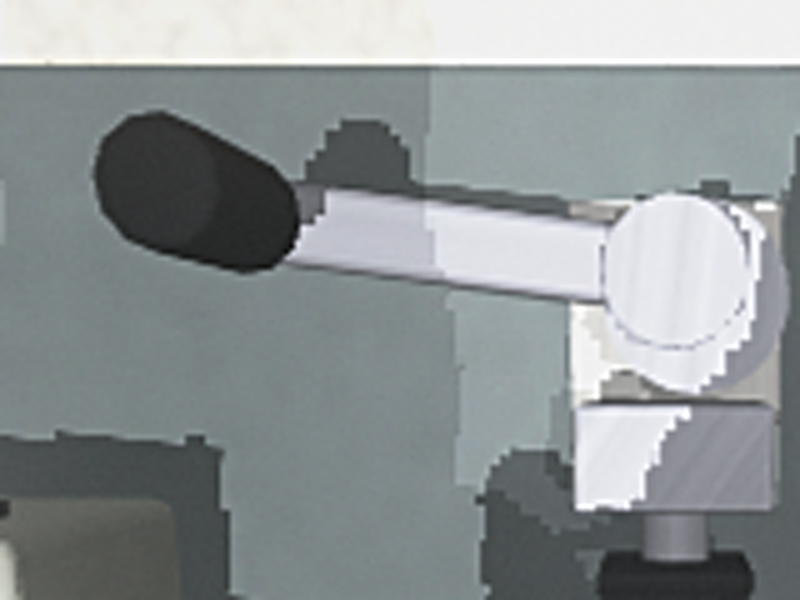

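```bash
python3 - <<'E'
from h import *
import pickle
w=pickle.load(open('w15.pkl','rb'));w2=pickle.load(open('w2.pkl','rb'));w1=pickle.load(open('w1.pkl','rb'));a=lambda x,y:(120+x/5,40+y/5)
print('handle',toB(onz(w,a(156,178),95)).round(1), toB(tri([(w,a(156,178)),(w1,(180.75,200.75)),(w2,(154,124.6))])).round(1))
for z in (53,58,62):print('hub',z,toB(onz(w,a(677,270),z)).round(1))
A=toB(onz(w,a(315,226),53));B=toB(onz(w,a(600,260),53));print('arm',A,B,np.arctan2(B[0]-A[0],B[1]-A[1]))
R,p,o=pose();print('move from',toB(p))
E
```

```text
handle [-106.  -70.   65.] [-105.9  -68.5   66.5]
hub 53 [-97.4  -0.3  23. ]
hub 58 [-97.   -0.3  28. ]
hub 62 [-96.7  -0.3  32. ]
arm [-104.17087972  -59.34992202   23.        ] [-98.91802812 -12.92617564  23.        ] 0.11267089227930162
move from [-14.20372795  -0.33157779 103.70401814]
```

```bash
python3 -m inch '[[0.023,-0.0173,0,0],[0.023,-0.0173,0,0],[0.023,-0.0173,0,0],[0.0228,-0.0173,0,0],[0,0,0,0],[0,0,0,0],[0,0,0.02,0],[0,0,0,0],[0,0,0,0]]' 0
python3 - <<'E'
from h import *
import pickle
c=cam('wrist','pics/w16.png');pickle.dump(strip(c),open('w16.pkl','wb'))
print(pose()[1],toB(pose()[1]))
E
```

```text
t: 19.5
position: [511.8, -6.3, 114.3]
tcp_rot: [180.0, -0.1, -173.1]
ft_force: [-0.2, -0.1, 0.4]
width: 42.8
[512.28766003  -6.5780895  114.83709401] [-104.41674594  -69.00011316   84.83709401]
```

View pics/w16.png

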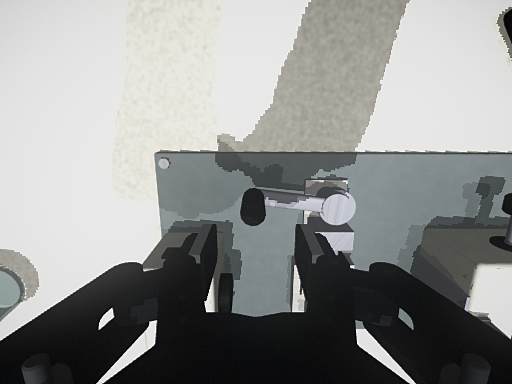

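```bash
python3 -m inch '[[0.001,-0.0005,0.02,0],[0,0,0.02,0],[0,0,0.02,0],[0,0,0,0],[0,0,0,0],[0,0,0,0]]'
python3 - <<'E'
from h import *
import pickle
c=cam('wrist','pics/w17.png');pickle.dump(strip(c),open('w17.pkl','wb'))
print(pose()[1],toB(pose()[1]))
E
```

```text
t: 20.15
position: [512.3, -7.9, 56.2]
tcp_rot: [-180.0, 0.2, -173.2]
ft_force: [-0.4, 0.1, 0.3]
width: 42.6
[512.23649571  -7.88790006  56.24637478] [-104.62263711  -70.29465181   26.24637478]
```

View pics/w17.png

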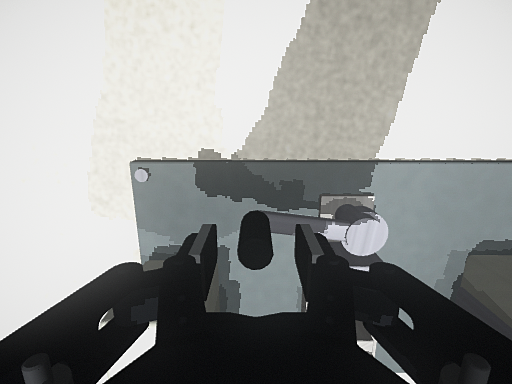

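```bash
python3 -m inch '[[0,0,0,0],[0,0,0,0],[0,0,0,0],[0,0,0,0],[0,0,0,0]]' -1 20; python3 -m inch '[[0.0082,0.0016,0,0],[0.0099,0.0033,0,0],[0.0093,0.0048,0,0],[0.0085,0.0061,0,0],[0,0,0,0],[0,0,0,0]]'
python3 - <<'E'
from h import *
print(toB(pose()[1]))
c=cam('wrist','pics/w18.png')
E
```

```text
t: 20.7
position: [511.6, -8.4, 55.7]
tcp_rot: [-180.0, 0.1, -173.3]
ft_force: [-1.6, -0.6, 6.0]
width: 17.1
t: 21.3
position: [473.2, 0.1, 55.6]
tcp_rot: [-179.8, 0.0, -173.4]
ft_force: [-0.9, -6.2, 7.6]
width: 16.8
[-142.42290454  -57.79220533   25.58088279]
```

View pics/w18.png

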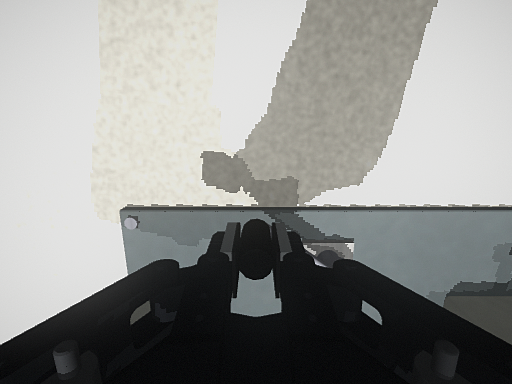

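```bash
python3 -m inch '[[0.0075,0.0073,-0.003,0],[0.0063,0.0084,0,0],[0.005,0.0092,0,0],[0,0,0,0],[0,0,0,0]]'
python3 - <<'E'
from h import *
import pickle
b=toB(pose()[1]);d=b[:2]-[-97,-.3];print(b,np.arctan2(-d[0],-d[1]),np.hypot(*d))
c=cam('wrist','pics/w19.png');pickle.dump(strip(c),open('w19.pkl','wb'))
t=cam('top');i=t['img'][:,:,::-1];cv2.imwrite('pics/t19.png',cv2.resize(i[130:220,160:310],(800,480),interpolation=cv2.INTER_CUBIC))
E
```

```text
t: 21.85
position: [445.6, 21.3, 56.0]
tcp_rot: [-179.8, -0.7, -173.5]
ft_force: [-6.9, -8.6, 4.0]
width: 17.0
[-167.35312276  -33.43210266   26.00520007] 1.1306657591165916 77.7643755816737
```

View pics/w19.png

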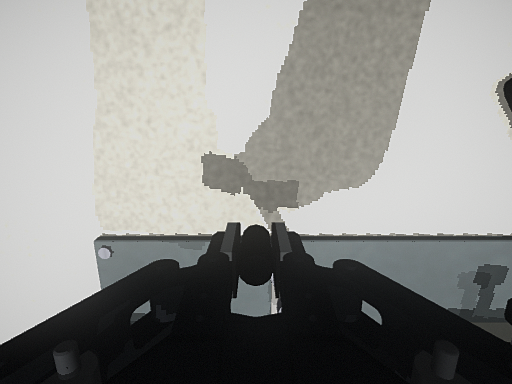

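View pics/t19.png

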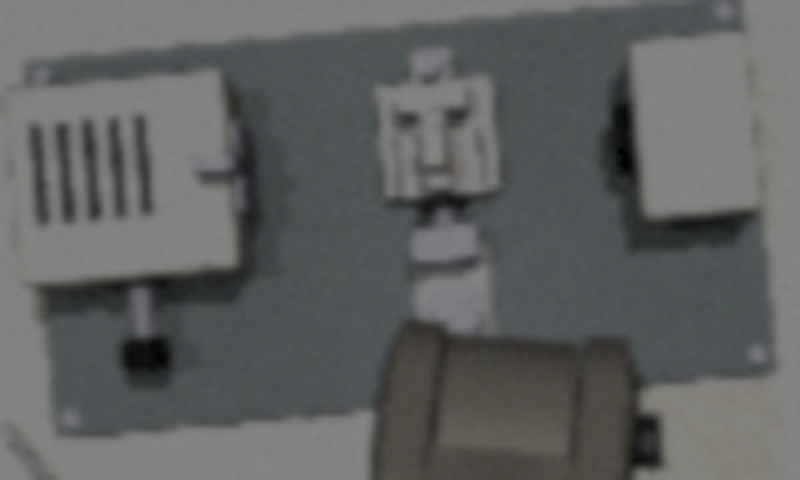

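```bash
python3 -m inch '[[0,0,0,0],[0,0,0,0],[0,0,0,0],[0,0,-0.02,0],[0,0,-0.03,0],[0,0,-0.03,0],[0,0,0,0],[0,0,0,0]]' 0
python3 - <<'E'
from h import *
import pickle
print(toB(pose()[1]))
c=cam('wrist','pics/w20.png');pickle.dump(strip(c),open('w20.pkl','wb'))
E
```

```text
t: 22.75
position: [452.3, 26.8, 138.4]
tcp_rot: [180.0, 0.1, -173.2]
ft_force: [-0.2, 0.2, -0.1]
width: 42.6
[-160.01188011  -28.76795129  108.37947331]
```

View pics/w20.png

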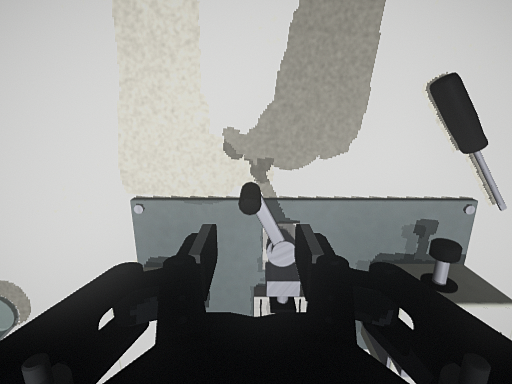

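```bash
python3 - <<'E'
from h import *
import pickle
w=pickle.load(open('w20.pkl','rb'))
i=cv2.imread('pics/w20.png');cv2.imwrite('pics/w20a.png',cv2.resize(i[170:320,210:330],(480,600),interpolation=cv2.INTER_CUBIC))
for p in((251,192),(250,194)):
    b=toB(onz(w,p,95));d=b[:2]-[-97,-.3];print(b.round(1),np.arctan2(-d[0],-d[1]),np.hypot(*d))
E
```

```text
[-170.   -32.1   65. ] 1.1599122093627472 79.6263049716816
[-168.4  -32.9   65. ] 1.1429271659574587 78.49592198260106
```

View pics/w20a.png

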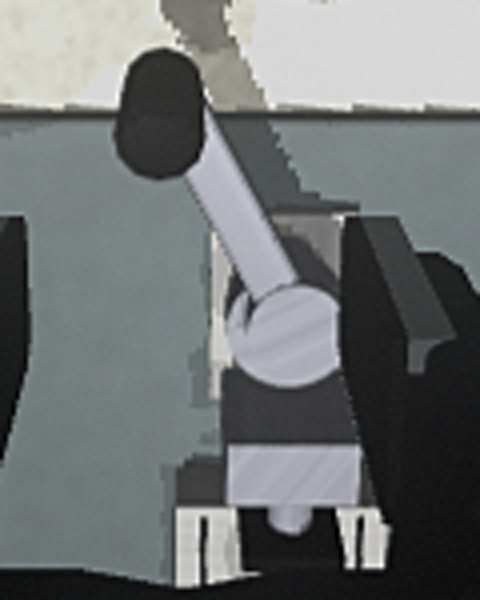

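```bash
python3 - <<'E'
from h import *
import pickle
w=pickle.load(open('w20.pkl','rb'))
b=toB(onz(w,(210+158/4,170+137/4),95));d=b[:2]-[-97,-.3];print(b.round(1),np.arctan2(-d[0],-d[1]),np.hypot(*d))
h=toB(onz(w,(210+285/4,170+336/4),58));print('hub',h)
print('jaw far top',[toB(onz(w,(210+295/4,170+503/4),z)) for z in (55,60,63)])
E
```

```text
[-160.2  -33.3   65. ] 1.08989850418802 71.31934361781565
hub [-98.35255184  -4.00274841  28.        ]
jaw far top [array([-5.01828004e+01, -3.82284033e-03,  2.50000000e+01]), array([-53.79292817,  -0.5969695 ,  30.        ]), array([-55.95900485,  -0.9528575 ,  33.        ])]
```

```bash
python3 -m inch '[[0.0002,-0.0045,0.02,0],[0,0,0.02,0],[0,0,0.02,0],[0,0,0.012,0],[0,0,0,0],[0,0,0,0]]'; python3 -m inch '[[0,0,0,0],[0,0,0,0],[0,0,0,0],[0,0,0,0],[0,0,0,0]]' -1 20; python3 -m inch '[[0.0022,0.0052,0,0],[0.0022,0.0051,0,0],[0.0013,0.0051,0,0],[0.0012,0.0051,0,0],[0,0,0,0],[0,0,0,0]]'
python3 - <<'E'
from h import *
b=toB(pose()[1]);d=b[:2]-[-97,-.3];print(b,np.arctan2(-d[0],-d[1]),np.hypot(*d))
t=cam('top');i=t['img'][:,:,::-1];cv2.imwrite('pics/t21.png',cv2.resize(i[130:220,160:310],(800,480),interpolation=cv2.INTER_CUBIC))
E
```

```text
t: 23.4
position: [451.9, 21.6, 65.6]
tcp_rot: [-180.0, -0.0, -173.2]
ft_force: [0.8, 0.3, 1.0]
width: 42.8
t: 23.9
position: [453.0, 21.9, 66.7]
tcp_rot: [180.0, 0.1, -173.2]
ft_force: [-0.0, 0.7, 5.6]
width: 16.5
t: 24.5
position: [442.5, 38.3, 66.5]
tcp_rot: [-179.8, -0.0, -173.4]
ft_force: [-2.5, -4.4, 9.1]
width: 17.0
[-168.42879252  -16.21322207   36.49247123] 1.3515917039341885 73.1799360333269
```

View pics/t21.png

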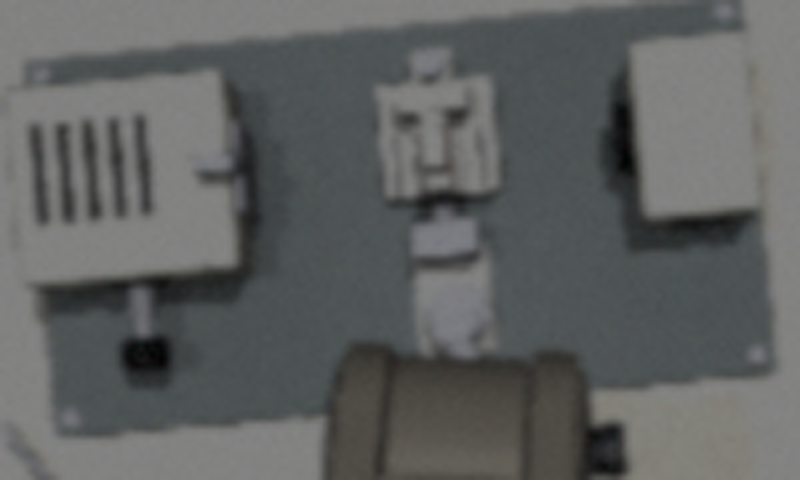

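```bash
python3 -m inch '[[0.0007,0.005,0,0],[0.0007,0.005,0,0],[0,0.005,0,0],[0,0.005,0,0],[0,0,0,0],[0,0,0,0],[0,0,0,0]]'
python3 - <<'E'
from h import *
b=toB(pose()[1]);d=b[:2]-[-97,-.3];print(b,np.arctan2(-d[0],-d[1]),np.hypot(*d))
E
python3 -m inch '[[0,0,0,0],[0,0,0,0],[0,0,0,0],[0,0,-0.02,0],[0,0,-0.03,0],[0,0,-0.03,0],[0,0,0,0],[0,0,0,0]]' 0
python3 - <<'E'
from h import *
import pickle
print(toB(pose()[1]))
c=cam('wrist','pics/w22.png');pickle.dump(strip(c),open('w22.pkl','wb'))
i=cv2.imread('pics/w22.png');cv2.imwrite('pics/w22a.png',cv2.resize(i[170:320,200:320],(480,600),interpolation=cv2.INTER_CUBIC))
E
```

```text
t: 25.25
position: [437.3, 58.0, 66.1]
tcp_rot: [-179.8, -0.2, -173.4]
ft_force: [-4.7, -6.0, 11.0]
width: 16.8
[-171.25924965    4.04181846   36.12352831] 1.629198223155987 74.38607091064942
t: 26.05
position: [439.2, 61.3, 146.0]
tcp_rot: [180.0, 0.1, -173.2]
ft_force: [-0.1, 0.1, -0.0]
width: 43.1
[-168.94951628    7.05393245  115.98094118]
```

View pics/w22a.png

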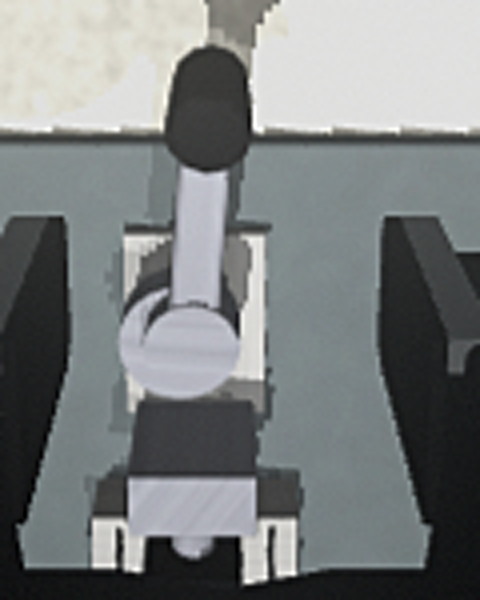

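```bash
python3 -m inch '[[-0.03,-0.002,0,0],[-0.03,-0.002,0,0],[-0.03,-0.002,0,0],[-0.03,-0.001,0,0],[0,0,0,0],[0,0,0,0],[0,0,0,0]]'
python3 - <<'E'
from h import *
import pickle
print(toB(pose()[1]))
c=cam('wrist','pics/w23.png');pickle.dump(strip(c),open('w23.pkl','wb'))
i=cv2.imread('pics/w23.png');cv2.imwrite('pics/w23a.png',cv2.resize(i[110:260,195:315],(480,600),interpolation=cv2.INTER_CUBIC))
E
```

```text
t: 26.8
position: [557.3, 67.8, 144.6]
tcp_rot: [180.0, -0.2, -173.3]
ft_force: [-0.1, 0.1, 0.6]
width: 42.9
[-50.92045406  -0.47995839 114.59997443]
```

View pics/w23.png

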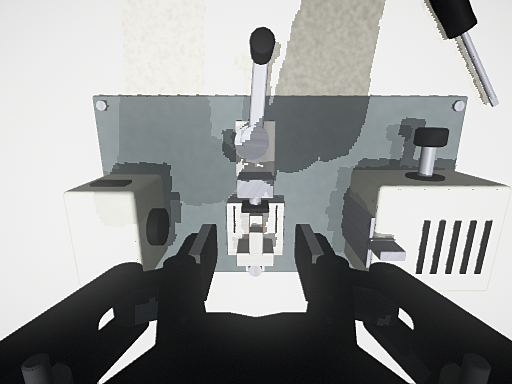

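View pics/w23a.png

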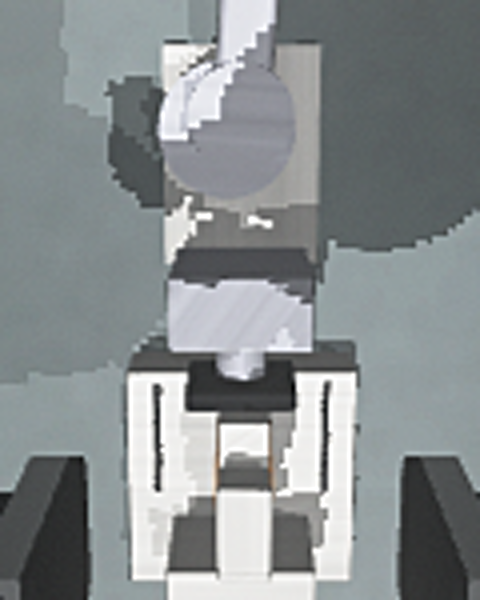

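```bash
python3 - <<'E'
from h import *
import pickle
w=pickle.load(open('w23.pkl','rb'));a=lambda x,y:(195+x/4,110+y/4)
f=lambda p,z:toB(onz(w,a(*p),z)).round(1).tolist()
print('pad far',f((190,409),63),f((296,409),63),'plate near',f((217,421),70),f((270,421),70),'fin near',f((217,489),84),'far',f((217,570),84))
print('stage',[f(p,30) for p in((128,371),(357,371),(132,578),(355,578))],'stop',f((167,573),64))
for z in(55,60,63):print('jaw',z,f((240,351),z))
w15=pickle.load(open('w15.pkl','rb'));a15=lambda x,y:(180+x/4,130+y/4)
for z in(55,60,63):print('jaw0',z,toB(onz(w15,a15(300,47),z)))
b=toB(onz(w,(262,48),95));d=b[:2]-[-97,-.3];print('handle',b,np.arctan2(-d[0],-d[1]),np.hypot(*d))
w22=pickle.load(open('w22.pkl','rb'));b=toB(onz(w22,(200+207/4,170+128/4),95));d=b[:2]-[-97,-.3];print('handle',b,np.arctan2(-d[0],-d[1]),np.hypot(*d))
E
```

```text
pad far [-31.5, -12.4, 33.0] [-31.5, 12.0, 33.0] plate near [-31.1, -6.0, 40.0] [-31.1, 5.9, 40.0] fin near [-20.7, -5.8, 54.0] far [-1.7, -5.9, 54.0]
stage [[-30.3, -29.9, 0.0], [-30.3, 29.4, 0.0], [28.7, -30.4, 0.0], [28.7, 30.3, 0.0]] stop [9.5, -18.3, 34.0]
jaw 55 [-43.0, -0.9, 25.0]
jaw 60 [-44.5, -0.9, 30.0]
jaw 63 [-45.4, -0.9, 33.0]
jaw0 55 [-58.70595612  -0.64246175  25.        ]
jaw0 60 [-59.14774271  -0.63703813  30.        ]
jaw0 63 [-59.41281466  -0.63378397  33.        ]
handle [-162.11104409    4.12523098   65.        ] 1.6386563381819403 65.26124985116492
handle [-168.63426087    4.16150834   65.        ] 1.6329977499582142 71.77306170822082
```

```bash
python3 -m inch '[[0.029,0.0012,0,0],[0.029,0.0012,0,0],[0.029,0.0011,0,0],[0.029,0.0011,0,0],[0,0,0,0],[0,0,0.02,0],[0,0,0.02,0],[0,0,0.02,0],[0,0,0.018,0],[0,0,0,0],[0,0,0,0],[0,0,0,0]]'; python3 -m inch '[[0,0,0,0],[0,0,0,0],[0,0,0,0],[0,0,0,0],[0,0,0,0]]' -1 20
python3 - <<'E'
from h import *
b=toB(pose()[1]);print(b)
E
python3 -m inch '[[-0.0003,0.003,0,0],[-0.0005,0.0035,0,0],[-0.0005,0.0035,0,0],[0,0,0,0],[0,0,0,0],[0,0,0,0]]'
python3 - <<'E'
from h import *
b=toB(pose()[1]);print(b)
E
```

```text
t: 28.05
position: [444.4, 59.1, 68.9]
tcp_rot: [180.0, 0.1, -173.2]
ft_force: [-0.5, 0.2, -0.8]
width: 42.7
t: 28.55
position: [444.1, 58.9, 68.7]
tcp_rot: [180.0, 0.1, -173.2]
ft_force: [-0.8, 0.2, 6.4]
width: 16.3
[-164.39260048    4.10190149   38.65915365]
t: 29.15
position: [443.5, 65.8, 68.6]
tcp_rot: [-179.8, -0.0, -173.4]
ft_force: [-1.7, -5.3, 8.2]
width: 16.8
[-164.10770256   11.00894987   38.58121912]
```

```bash
python3 -m inch '[[-0.0003,0.003,0,0],[0,0,0,0],[0,0,0,0],[0,0,0,0]]'; python3 -m inch '[[0,0,0,0],[0,0,0,0],[0,0,0,0],[0,0,-0.02,0],[0,0,-0.03,0],[0,0,-0.03,0],[-0.03,-0.003,0,0],[-0.03,-0.003,0,0],[-0.03,-0.003,0,0],[-0.024,-0.005,0,0],[0,0,0,0],[0,0,0,0],[0,0,0,0]]' 0
python3 - <<'E'
from h import *
import pickle
print(toB(pose()[1]))
c=cam('wrist','pics/w24.png');pickle.dump(strip(c),open('w24.pkl','wb'))
i=cv2.imread('pics/w24.png');cv2.imwrite('pics/w24a.png',cv2.resize(i[110:260,195:315],(480,600),interpolation=cv2.INTER_CUBIC))
E
```

```text
t: 29.55
position: [443.5, 68.3, 68.6]
tcp_rot: [-179.8, -0.0, -173.4]
ft_force: [-2.1, -5.6, 8.3]
width: 16.4
t: 30.85
position: [557.0, 71.9, 147.4]
tcp_rot: [180.0, -0.1, -173.2]
ft_force: [0.4, -0.3, 0.2]
width: 43.2
[-50.69596791   3.67302601 117.39400739]
```

View pics/w24.png

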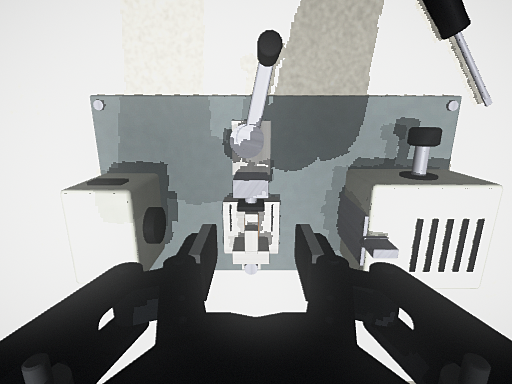

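View pics/w24a.png

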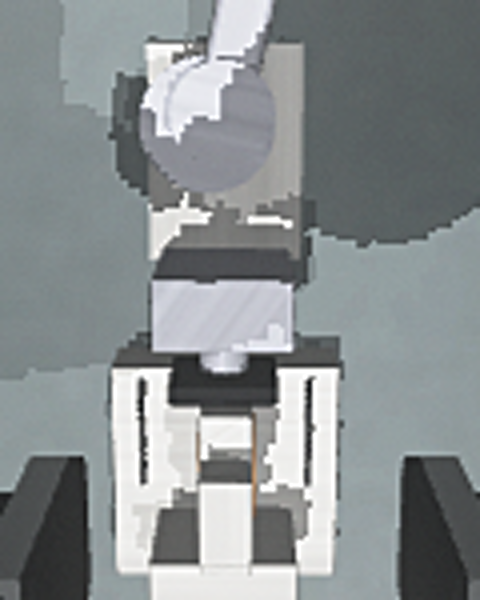

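```bash
python3 - <<'E'
from h import *
import pickle
w=pickle.load(open('w24.pkl','rb'));a=lambda x,y:(195+x/4,110+y/4)
f=lambda p,z:toB(onz(w,a(*p),z)).round(1).tolist()
print('pad far',f((170,403),63),f((277,403),63),'plate near',f((197,416),70),f((252,416),70),'fin near',f((199,482),84),'far',f((200,565),84))
print('stage',[f(p,30) for p in((110,365),(341,365),(116,573),(334,573))],'stop',f((150,567),64))
for z in(55,60,63):print('jaw',z,f((223,352),z))
b=toB(onz(w,(268.5,50.5),95));d=b[:2]-[-97,-.3];print('handle',b,np.arctan2(-d[0],-d[1]),np.hypot(*d))
R,p,o=pose();print(toB(p),'knob rel')
A=toB(onz(w,(246,145),58));
i=cv2.imread('pics/w24.png');cv2.imwrite('pics/w24b.png',cv2.resize(i[110:290,340:490],(600,720),interpolation=cv2.INTER_CUBIC)[:600])
cv2.imwrite('pics/w24c.png',cv2.resize(i[20:170,200:320],(480,600),interpolation=cv2.INTER_CUBIC))
E
```

```text
pad far [-31.6, -12.9, 33.0] [-31.6, 11.9, 33.0] plate near [-30.9, -6.4, 40.0] [-30.9, 6.1, 40.0] fin near [-20.8, -5.5, 54.0] far [-1.1, -5.5, 54.0]
stage [[-30.6, -30.6, 0.0], [-30.6, 29.7, 0.0], [29.1, -30.8, 0.0], [29.2, 29.1, 0.0]] stop [9.7, -18.3, 34.0]
jaw 55 [-41.6, -0.7, 25.0]
jaw 60 [-43.0, -0.6, 30.0]
jaw 63 [-43.9, -0.6, 33.0]
handle [-160.77886364   12.82622169   65.        ] 1.7737705343226031 65.11559830967994
[-50.6531894    3.69110651 117.62358983] knob rel
```

View pics/w24b.png

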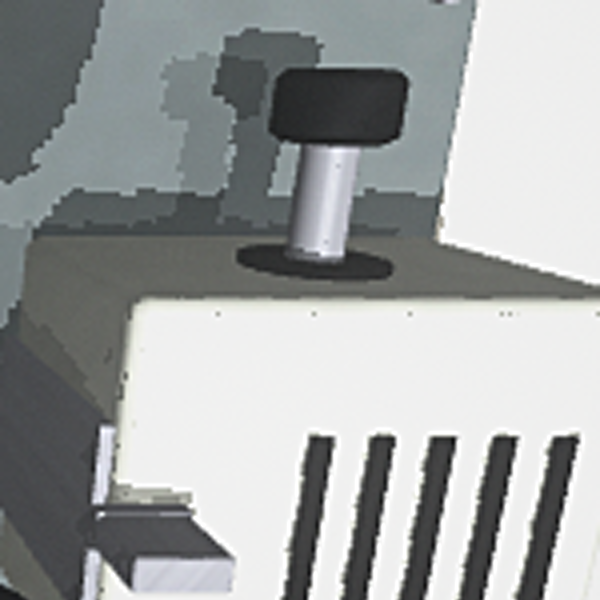

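View pics/w24c.png

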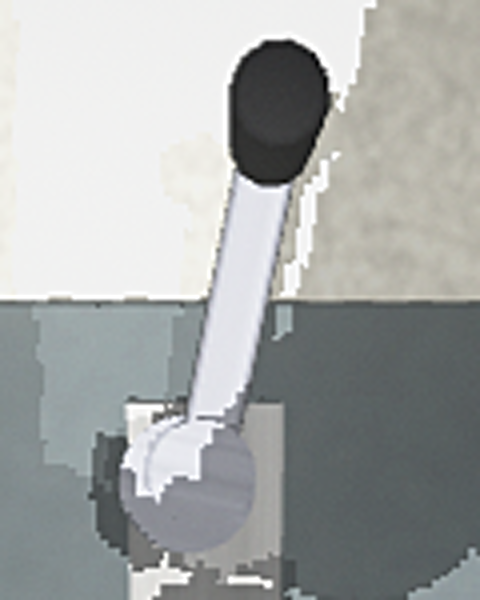

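```bash
python3 -m inch '[[0.0095,0.0309,0,0],[0.0095,0.0309,0,0],[0.0095,0.031,0,0],[0.0095,0.031,0,0],[0.0097,0.031,0,0],[0,0,0,0],[0,0,0.03,0],[0,0,0,0],[0,0,0,0]]'
python3 - <<'E'
from h import *
import pickle
print(toB(pose()[1]))
c=cam('wrist','pics/w25.png');pickle.dump(strip(c),open('w25.pkl','wb'))
w=pickle.load(open('w24.pkl','rb'))
for z in(52,55,65):print(z,toB(onz(w,(424.5,136.5),z)))
E
```

```text
t: 31.8
position: [491.9, 218.7, 117.8]
tcp_rot: [-180.0, -0.1, -173.3]
ft_force: [0.2, 0.1, 0.5]
width: 42.8
[-97.97160536 157.11789924  87.78019296]
52 [-98.69180634 156.8029904   22.        ]
55 [-98.90190116 155.01037852  25.        ]
65 [-99.60221724 149.0350056   35.        ]
```

View pics/w25.png

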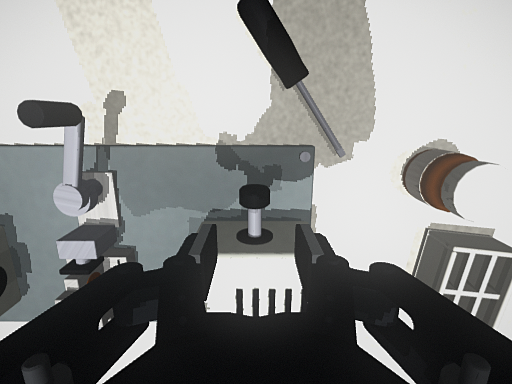

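```bash
python3 -m inch '[[0,0,0.015,0],[0,0,0.015,0],[0,0,0.015,0],[0,0,0.015,0],[0,0,0,0],[0,0,0,0]]'; python3 -m inch '[[0,0,0.014,0],[0,0,0.012,0],[0,0,0,0],[0,0,0,0]]'
python3 - <<'E'
from h import *
print(toB(pose()[1]))
c=cam('wrist','pics/w26.png')
E
```

```text
t: 32.45
position: [493.5, 219.5, 58.9]
tcp_rot: [180.0, 0.1, -173.3]
ft_force: [-0.1, -0.2, 0.7]
width: 42.9
t: 32.85
position: [492.1, 219.4, 31.2]
tcp_rot: [-180.0, -0.1, -173.2]
ft_force: [-0.2, -1.3, 0.4]
width: 42.8
[-97.69864699 157.75912126   1.21609681]
```

View pics/w26.png

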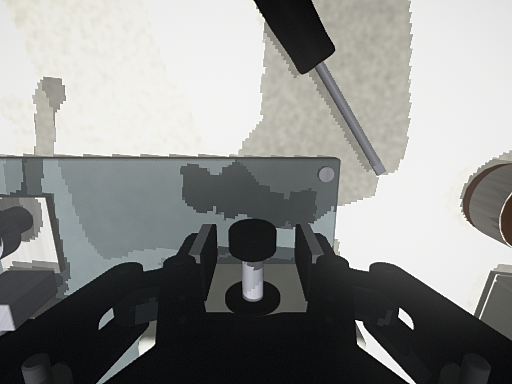

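```bash
python3 -m inch '[[0,0,0,0],[0,0,0,0],[0,0,0,0],[0,0,0,0],[0,0,0,0]]' -1 40; python3 -m inch '[[0.003,0,0,0],[0.003,0,0,0],[0.003,0,0,0],[0.003,0,0,0],[0.003,0,0,0],[0,0,0,0],[0,0,0,0],[0,0,0,0]]'; python3 - <<'E'
from h import *
print(toB(pose()[1]))
c=cam('wrist','pics/w27.png')
E
```

```text
t: 33.4
position: [493.2, 217.8, 32.5]
tcp_rot: [-179.9, 0.0, -173.3]
ft_force: [-1.2, -3.7, 5.0]
width: 23.4
t: 34.2
position: [481.2, 216.4, 32.6]
tcp_rot: [-179.9, 0.4, -173.3]
ft_force: [4.9, -5.3, 0.3]
width: 23.8
[-108.83890645  156.10008979    2.62523664]
```

View pics/w27.png

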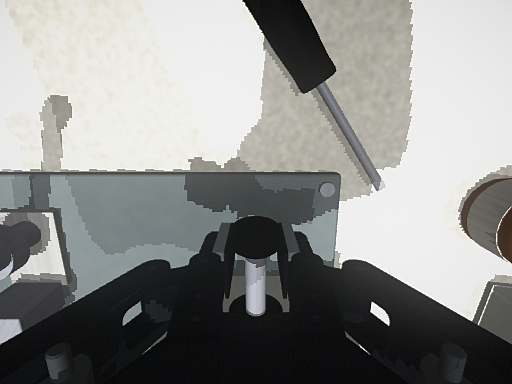

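```bash
python3 -m inch '[[0,0,0,0],[0,0,0,0],[0,0,0,0],[0,0,0,0],[0,0,-0.015,0],[0,0,-0.03,0],[0,0,-0.03,0],[0,0,-0.03,0],[0,0,0,0],[0,0,0,0]]' 0.1; python3 - <<'E'
from h import *
import pickle
print(toB(pose()[1]))
c=cam('wrist','pics/w28.png');pickle.dump(strip(c),open('w28.pkl','wb'))
i=cv2.imread('pics/w28.png');cv2.imwrite('pics/w28a.png',cv2.resize(i[150:270,190:320],(650,600),interpolation=cv2.INTER_CUBIC))
E
```

```text
t: 35.25
position: [477.7, 218.5, 137.3]
tcp_rot: [179.9, 0.1, -173.2]
ft_force: [-0.9, 0.5, -0.2]
width: 46.9
[-112.08016947  158.59522892  107.26396018]
```

View pics/w28a.png

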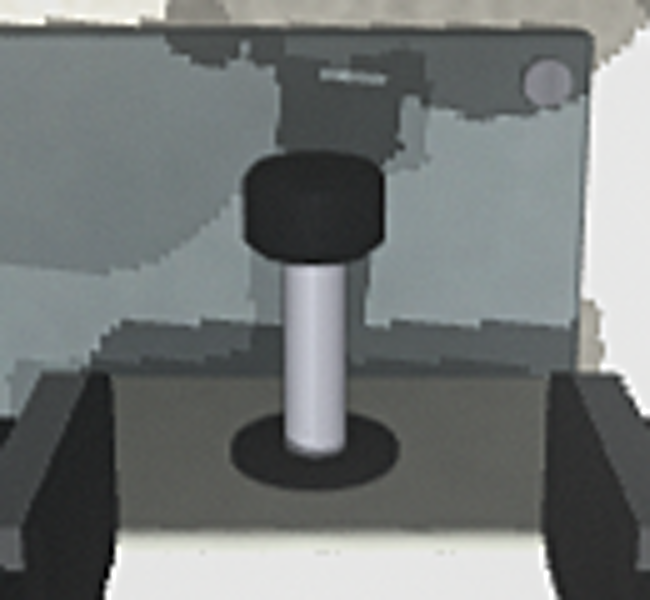

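```bash
python3 - <<'E'
from h import *
import pickle
w=pickle.load(open('w28.pkl','rb'));w25=pickle.load(open('w25.pkl','rb'))
print('now',toB(onz(w,(190+314/5,150+205/5),54)),'lamp',toB(onz(w,(190+314/5,150+530/5),85)))
i=cv2.imread('pics/w25.png');cv2.imwrite('pics/w25a.png',cv2.resize(i[150:270,190:320],(650,600),interpolation=cv2.INTER_CUBIC))
print('before',toB(onz(w25,(255,196.5),54)))
E
```

```text
now [-112.0502074   156.32449439   24.        ] lamp [-63.57284314 156.45235233  55.        ]
before [-98.61868681 156.72751483  24.        ]
```

View pics/w25a.png

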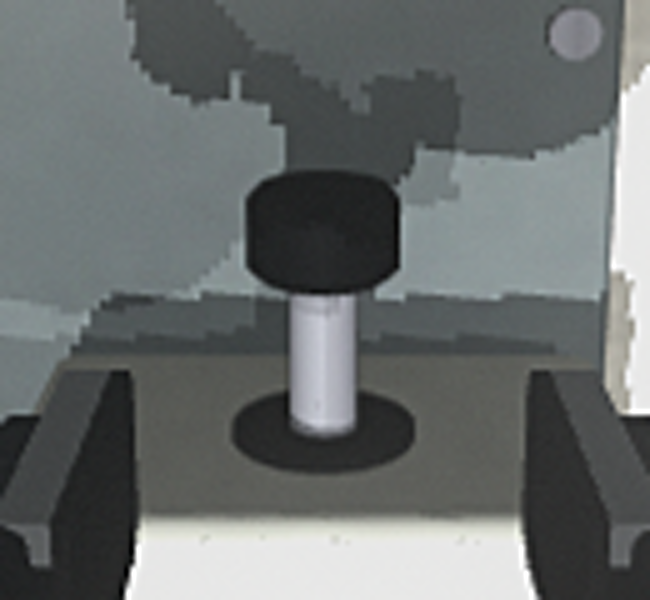

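```bash
python3 - <<'E'
from h import *
import pickle
w=pickle.load(open('w24.pkl','rb'));w2=pickle.load(open('w2.pkl','rb'))
print([toB(onz(w,(340+x/4,110+y/4),110)).round(1).tolist() for x,y in((132,558),(232,558),(135,592),(232,592))])
print([toB(onz(w2,(310+x/6,150+y/6),110)).round(1).tolist() for x,y in((140,445),(265,445),(140,487),(265,487))])
E
```

```text
[[-15.9, 95.5, 80.0], [-15.9, 115.0, 80.0], [-8.6, 96.9, 80.0], [-8.6, 116.0, 80.0]]
[[-15.5, 96.1, 80.0], [-15.5, 115.7, 80.0], [-8.4, 96.7, 80.0], [-8.4, 116.4, 80.0]]
```

```bash
python3 -m inch '[[0,0,0,0],[-0.0134,-0.0105,0,0],[-0.0134,-0.0105,0,0],[-0.0134,-0.0105,0,0],[-0.0134,-0.0105,0,0],[-0.0134,-0.0106,0,0],[0,0,0,0],[0,0,0.015,0],[0,0,0.015,0],[0,0,0.015,0],[0,0,0,0],[0,0,0,0]]' -1 30; python3 - <<'E'
from h import *
print(toB(pose()[1]))
c=cam('wrist','pics/w29.png')
s=cam('side');i=s['img'][:,:,::-1];cv2.imwrite('pics/s29.png',cv2.resize(i[100:220,180:340],(800,600),interpolation=cv2.INTER_CUBIC))
E
```

```text
t: 36.5
position: [549.3, 174.1, 91.3]
tcp_rot: [180.0, -0.1, -173.2]
ft_force: [0.3, -0.1, -0.2]
width: 0.0
[-46.27325969 106.00345154  61.28847646]
```

View pics/w29.png

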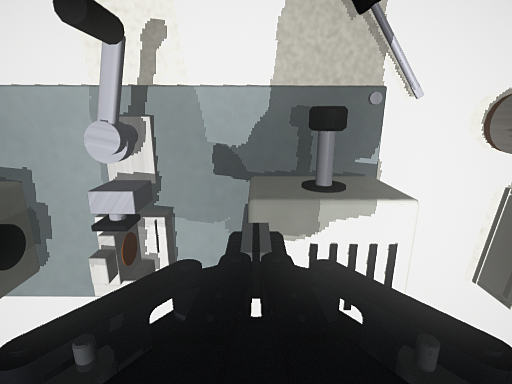

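View pics/s29.png

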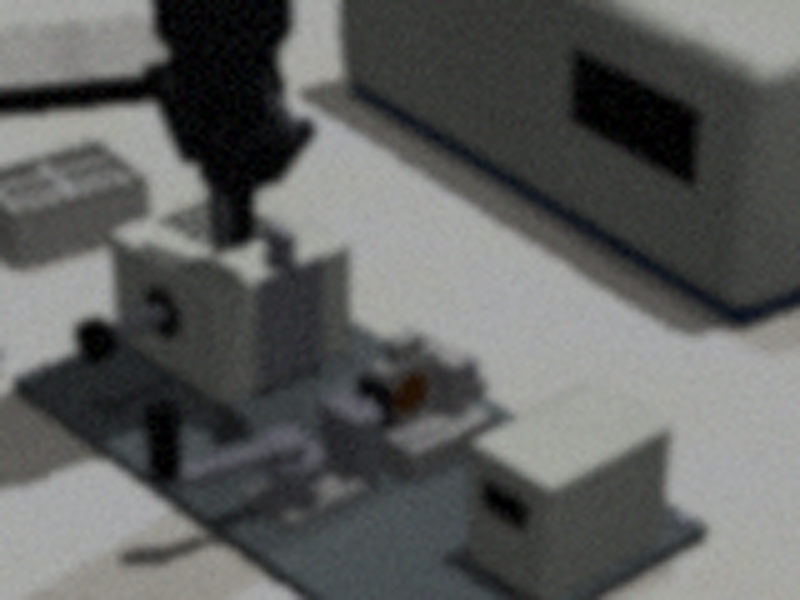

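```bash
python3 - <<'E'
from h import *
import pickle
s=pickle.load(open('cams.pkl','rb'))[1]
for z in(85,95,100,105,110):print(z,(proj(s,(549.3,174.1,z))-[180,100])*5)
E
python3 -m inch '[[0,0,0.006,0],[0,0,0,0],[0,0,0,0]]'; python3 -m inch '[[-0.005,0,0,0],[-0.005,0,0,0],[-0.005,0,0,0],[-0.005,0,0,0],[-0.005,0,0,0],[-0.005,0,0,0],[0,0,0,0],[0,0,0,0]]'
python3 - <<'E'
from h import *
print(toB(pose()[1]))
s=cam('side');i=s['img'][:,:,::-1];cv2.imwrite('pics/s30.png',cv2.resize(i[100:220,180:340],(800,600),interpolation=cv2.INTER_CUBIC))
E
```

```text
85 [233.68724346 280.30296605]
95 [232.99208656 264.90328702]
100 [232.64221034 257.15254544]
105 [232.29078874 249.36756937]
110 [231.9378115  241.54813149]
t: 36.9
position: [550.3, 173.5, 85.9]
tcp_rot: [180.0, -0.0, -173.2]
ft_force: [-0.3, -0.0, 0.1]
width: 0.1
t: 37.7
position: [580.7, 177.0, 85.8]
tcp_rot: [-180.0, 0.0, -173.2]
ft_force: [0.4, -0.6, -0.3]
width: -0.1
[-14.72352657 105.22933709  55.77267123]
```

View pics/s30.png

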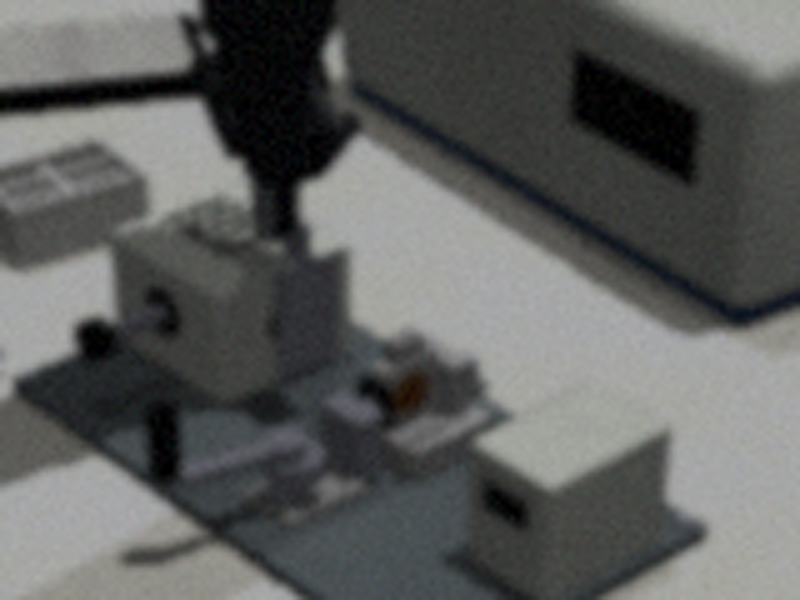

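```bash
python3 -m inch '[[-0.005,0,0,0],[-0.005,0,0,0],[-0.005,0,0,0],[-0.005,0,0,0],[-0.005,0,0,0],[0,0,0,0],[0,0,0,0]]'; python3 -m inch '[[-0.003,0,0,0],[-0.003,0,0,0],[-0.003,0,0,0],[0,0,0,0],[0,0,0,0]]'
python3 - <<'E'
from h import *
print(toB(pose()[1]))
s=cam('side');i=s['img'][:,:,::-1];cv2.imwrite('pics/s31.png',cv2.resize(i[100:220,180:340],(800,600),interpolation=cv2.INTER_CUBIC))
E
```

```text
t: 38.45
position: [605.8, 180.0, 85.8]
tcp_rot: [-180.0, 0.1, -173.2]
ft_force: [0.1, 0.1, -0.1]
width: -0.1
t: 38.95
position: [608.9, 180.6, 85.5]
tcp_rot: [180.0, -0.6, -173.2]
ft_force: [-10.1, -1.7, 7.2]
width: 0.1
[ 13.6631371  105.37538875  55.50564022]
```

View pics/s31.png

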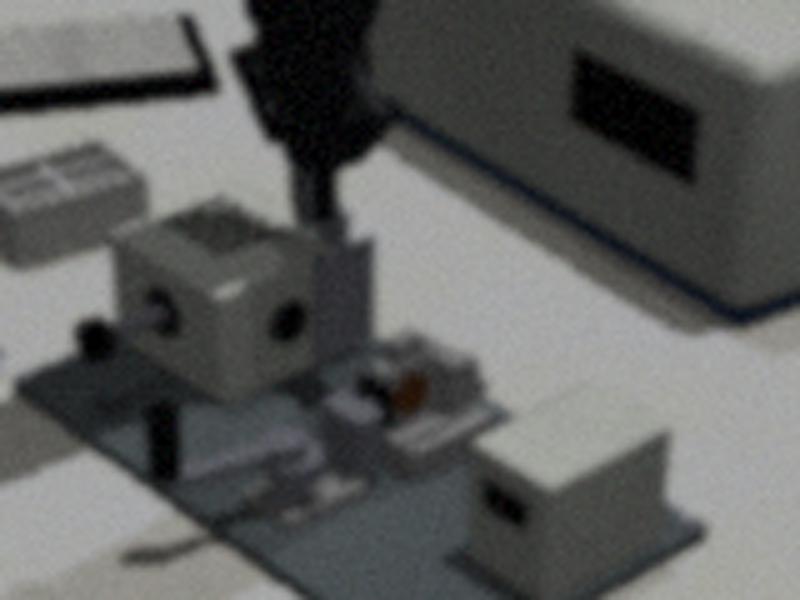

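```bash
python3 -m inch '[[0,0,0,0],[0.01,0,0,0],[0.02,0,0,0],[0.02,0,-0.01,0],[0.02,0,-0.03,0],[0.01,0,-0.03,0],[0,-0.02,0,0],[0,-0.02,0,0],[0,-0.02,0,0],[0,0,0,0],[0,0,0,0],[0,0,0,0]]'
python3 - <<'E'
from h import *
import pickle
print(toB(pose()[1]))
c=cam('wrist','pics/w32.png');pickle.dump(strip(c),open('w32.pkl','wb'))
i=cv2.imread('pics/w32.png');cv2.imwrite('pics/w32a.png',cv2.resize(i[60:250,120:420],(800,507),interpolation=cv2.INTER_CUBIC))
t=cam('top','pics/t32.png')
E
```

```text
t: 40.2
position: [541.5, 114.1, 155.7]
tcp_rot: [179.9, 0.0, -173.1]
ft_force: [0.2, 0.1, 0.0]
width: -0.1
[-61.07985651  47.33585918 125.68405604]
```

View pics/w32.png

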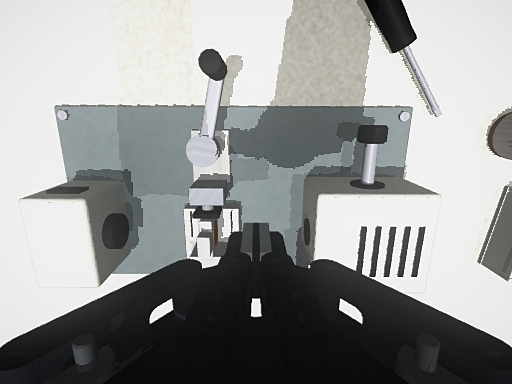

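View pics/t32.png

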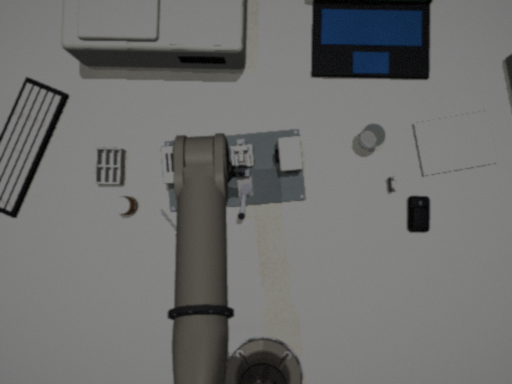

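```bash
python3 -m inch '[[-0.03,0,-0.02,0],[-0.03,0,-0.02,0],[-0.03,0,0,0],[-0.02,0,0,0],[0,0,0,0],[0,0,0,0],[0,0,0,0]]'
python3 - <<'E'
from h import *
import pickle
print(toB(pose()[1]))
c=cam('wrist','pics/w33.png');pickle.dump(strip(c),open('w33.pkl','wb'))
i=cv2.imread('pics/w33.png');cv2.imwrite('pics/w33a.png',cv2.resize(i[60:240,160:360],(800,720),interpolation=cv2.INTER_CUBIC)[:600])
E
```

```text
t: 41.0
position: [649.8, 125.4, 195.7]
tcp_rot: [180.0, -0.1, -173.2]
ft_force: [-0.5, -0.3, 0.1]
width: -0.1
[ 47.73638634  45.8010748  165.6755423 ]
```

View pics/w33.png

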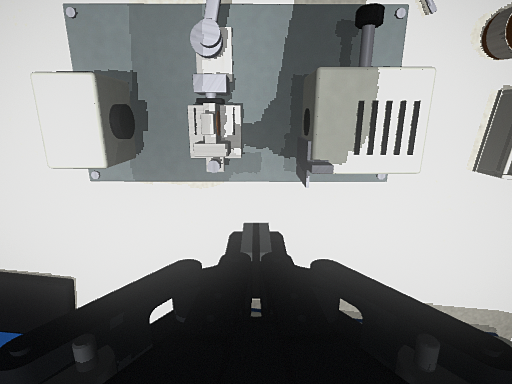

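View pics/w33a.png

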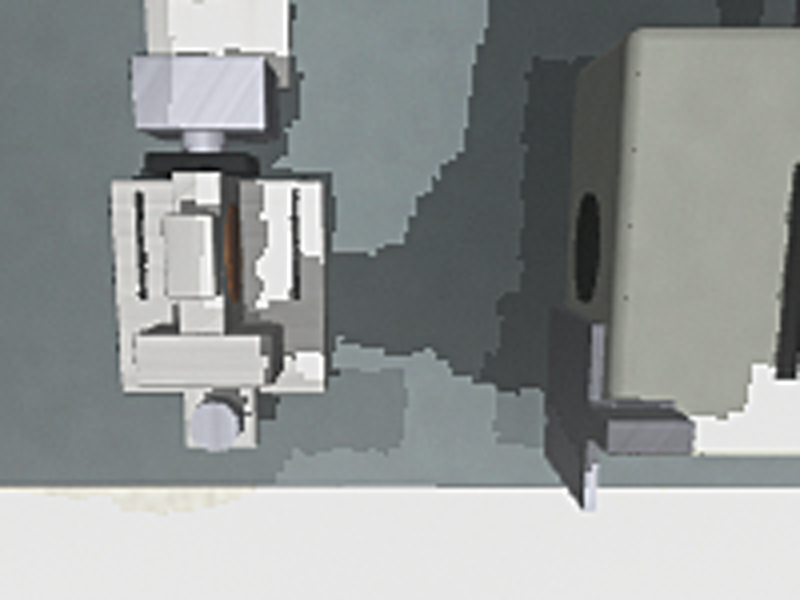

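```bash
python3 - <<'E'
from h import *
import pickle
w=pickle.load(open('w33.pkl','rb'));f=lambda x,y,z:toB(onz(w,(160+x/4,60+y/4),z)).round(1).tolist()
print('tab top',f(608,420,110),f(692,420,110),f(610,452,110),f(692,452,110))
print('fin',f(163,213,84),f(212,213,84),f(168,297,84),f(215,297,84),'pad far',f(145,177,63),'stage near',f(110,180,30),f(325,180,30),'stop near top',f(132,337,64))
for z in(58,60,63):print('jaw',f(200,130,z))
E
```

```text
tab top [24.2, 96.4, 80.0] [24.2, 115.2, 80.0] [31.4, 97.2, 80.0] [31.4, 115.7, 80.0]
fin [-20.6, -5.6, 54.0] [-20.6, 5.9, 54.0] [-1.2, -5.4, 54.0] [-1.2, 5.9, 54.0] pad far [-29.5, -13.7, 33.0] stage near [-29.9, -30.2, 0.0] [-30.0, 30.0, 0.0] stop near top [10.3, -19.0, 34.0]
jaw [-41.1, -0.1, 28.0]
jaw [-40.9, 0.2, 30.0]
jaw [-40.7, 0.6, 33.0]
```

```bash
python3 -c "
from station import ctrl
print(ctrl.hand_in())"
```

```text
the job is handed in; nothing more can be done
None
```

The job is done and handed in at about 41 s. Every step checked out in the last pictures, and the arm was clear with no contact force.

**What I did:** I set the windowed filter on the stage against the stop. I turned the cam lever in three grips to about 1.78 rad, pulled the lamp knob out, and pushed the shutter tab to its stop.

**Last checks:**

| Item | Measured | Notes |
|---|---|---|
| Filter | upright and square to the light path, about 0 mm off along it | in contact with stop and pad |
| Pad | pressed back about 3.1 mm | the earlier view gave 3.05 to 3.4 mm |
| Knob | about 12 to 13 mm out | checked before the shutter push, and still looked out in the last pictures |
| Shutter tab | moved 39.8 mm | the push ended with a 10 N rise at the stop |
| Blank and other bystanders | blank where it stood | I did not measure the others again; none were touched |

**What failed or disagreed:**
- **Fingertip height:** the fingertips are about 11 to 15 mm behind the reported TCP, not 17 mm ahead of it as the text says. My first grasp closed on nothing above the fin, so I went lower and gripped it then.
- **Seat position:** the visible middle of the stage lies about 10 to 12 mm farther from the robot than the seat position that fits the marks, lever pivot and lamp. With the filter against the stop it is about 1 mm from that seat. Measured from the stage middle instead, it is about 11 mm off across the path. Both are within the 13 mm limit.
- **Contact with the stop:** while lowering the filter it pressed the stop with up to about 7 N and tilted slightly in the grip. I backed off before setting it down, and it stood flat once released.

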